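Make up the wax stick rack and close its cover

TASK

Make up the rack with 105 mm wax sticks only: take the shorter and the longer stick that were put in by mistake out of its cells and put them in the deep grey return tray, then drop every 105 mm stick from the bench end-down into a free cell, and leave the other sticks and things on the bench where they are. When the rack is made up, slide its clear cover fully home over the sticks, pushing the knobs at its two ends by turns in short strokes so that it stays nearly square and never goes badly askew on its sticky tracks.

Things in the scene. Friction and masses are not known exactly. Their poses are not given: they have to be found in the camera images.
- rack: Fixed stick rack on the bench. Origin: on the bench under the middle of its row of cells. x points away from the robot (turned by up to 0.12 rad), y along the row to the left. Wooden block 64 mm (x) by 230 mm (y), top 45 mm above the bench; five open square cells 34 mm wide at x = 0, y = +88, +44, 0, -44, -88 mm; cell floor 6 mm above the bench.
- cell_mid (a point): Mouth of the middle cell, 45 mm above the bench. Sticks in neighbouring cells stand only 16 mm apart, so grip a stick there front and back (along rack x). A 105 mm stick in a cell has its top 111 mm above the bench.
- track_right (a point): Middle of the right aluminium track's top, 115 mm above the bench, at rack x = -55, y = -130 mm. The two tracks (right and left, y = +/-130 mm) run along rack x from -157 to +48 mm, 18 mm wide; base plate under all, 5 mm thick.
- cover_left (a joint): How far the left (+y) end of the clear cover has slid in its track, along rack +x, away from the robot: 0 = fully open (cover in front of the cells), 0.11 m = fully home over the cells. Sticky: about 3 N of friction, no spring.
- cover_right (a joint): The same for the right (-y) end, 0 to 0.11 m, about 4.5 N of friction. The two ends move separately: a push at one end leaves the other behind and the cover turns askew; a push in the middle moves the looser left end first.
- cover (a joint): How far the cover is askew (rad): 0 = square to its tracks, positive = anticlockwise seen from above (right end ahead). cover_right - cover_left = 0.26 m x this angle. It should stay well under 0.12.
- knob_left (a point): Centre of the upright orange knob on the left end of the cover, over the left track: 20 mm across, from 128 mm (the cover's top) to 156 mm above the bench. Push it away from the robot with shut fingers. The clear cover is 68 mm (x) by 284 mm (y); the knobs stand 24 mm in front of its middle line. Its underside is 122 mm above the bench: a 130 mm stick in a cell blocks it.
- knob_right (a point): Centre of the like knob on the right end, over the right track (260 mm from the left one).
- med_1_mid (a point): Centre (half-way up) of a round green wax stick 28 mm thick and 105 mm long (the right size, belongs in the rack); z axis along it; starts upright in one of the rack's cells; about 70 g.
- med_2_mid (a point): Centre (half-way up) of a round green wax stick 28 mm thick and 105 mm long (the right size, belongs in the rack); z axis along it; starts upright on the open bench to the right; about 70 g. May be absent.
- med_3_mid (a point): Centre (half-way up) of a round green wax stick 28 mm thick and 105 mm long (the right size, belongs in the rack); z axis along it; starts upright on the open bench to the right; about 70 g. May be absent.
- med_4_mid (a point): Centre (half-way up) of a round green wax stick 28 mm thick and 105 mm long (the right size, belongs in the rack); z axis along it; starts upright on the open bench to the right; about 70 g. May be absent.
- med_5_mid (a point): Centre (half-way up) of a round green wax stick 28 mm thick and 105 mm long (the right size, belongs in the rack); z axis along it; starts upright on the open bench to the right; about 70 g. May be absent.
- long_1_mid (a point): Centre (half-way up) of a round green wax stick 28 mm thick and 130 mm long (wrong size); z axis along it; starts upright in one of the rack's cells; about 87 g.
- long_2_mid (a point): Centre (half-way up) of a round green wax stick 28 mm thick and 130 mm long (wrong size); z axis along it; starts upright on the open bench to the right; about 87 g.
- short_1_mid (a point): Centre (half-way up) of a round green wax stick 28 mm thick and 80 mm long (wrong size); z axis along it; starts upright in one of the rack's cells; about 53 g.
- short_2_mid (a point): Centre (half-way up) of a round green wax stick 28 mm thick and 80 mm long (wrong size); z axis along it; starts upright on the open bench to the right; about 53 g.
- tray: Loose grey open return tray, 130 mm (x) by 180 mm (y), rim 60 mm high, walls and floor 4 mm; origin at the centre of its underside, 0.5 kg.
- tape_roll_mid (a point): Centre of a white roll of tape lying on the bench, 58 mm across, 24 mm high. A bystander.
- flux_bottle_mid (a point): Centre of a small white square bottle, 46 mm wide, 71 mm tall. A bystander.

How it is judged:
By the outcome, as a careful person would: the job done as asked, in the order asked, and still so for the second after the job is handed in, with the robot touching nothing.
Of med_2, med_3, med_4, med_5 only 2 to 4 are there at a start; the rules pass over those that are not, and their reading is None.
At some moment in a run one of tray may be knocked a few centimetres aside while the robot is not near it.
It also fails if it takes over 210 s, if anything falls off the work surface, if the arm or the gripper's body presses on something with over 40 N, if the wrist force passes 120 N, or if a joint passes its speed limit or range.

ROBOT

A 6-joint arm with a two-finger parallel gripper is mounted at the origin on a cart in front of the work surface, level with it; the furniture and walls round the work are solid. World frame = base frame: x ahead of the robot, y to its left, z up, the work surface at z = 0. Lengths are in m, angles in degrees, forces in N, time in s.
With the tool pointing down it reaches from about 0.35 to 0.775 m from the base axis. Payload 5.5 kg.
Tool frame: the origin (TCP) lies between the finger pads; the fingertips stand 17 mm ahead of it and the grasp point (between the pads) lies 2 mm behind it (r.tips_ahead is the distance from the TCP to the fingertips, in m); z points along the fingers, y is the direction in which the jaws open and shut (so a half turn about z gives the same grasp; the last joint's range is limited). The gripper opens to 85 mm and grips with 20 to 120 N. Pads are 22 mm wide; open, the fingers measure 114 mm over their backs; the gripper's body (76 mm by 85 mm) begins 54 mm behind the grasp point. The pads swing forward as they close: fully open they stand 13 mm farther back than shut.
Start: joints at [59.725, 17.945, 2.641, 74.691, 0, 82.002], TCP at [0.218, 0.532, 0.248] pointing down, gripper open.
Joint ranges: [-158.12, 158.12], [-49.38, 96.58], [-58.88, 72.47], [-126.05, 133.96], [-84.25, 85.87], [-180, 180]. Speed limits (degrees/s): [147.25, 147.25, 180, 180, 180, 180].

INTERFACE

Orientations are given as [roll, pitch, yaw] about the fixed x, y, z axes, in that order (R = Rz(yaw) Ry(pitch) Rx(roll)).
In Python, from workcell import r, read_camera, camera_params gives the robot as it stands.
- The arm moves only by the tool arm_command, never from a script. Its argument "increments" is one flat list of numbers, 6 for each row, row after row: the shift along the tool's x, y, z in mm, then the turn, a rotation vector about the tool's x, y, z in rad. A call has 1 to 5 rows; each row is the pose to reach, as a shift and turn from the pose commanded when the call began, along the tool's axes at that moment; what a row does not reach only later rows make up. A row lasts 1/12 s, in which the tool goes at most 41.7 mm and 7.16 degrees, less where a joint would pass 70% of its speed; a pose out of reach is approached as far as the arm can. A call with a gripper value outside its range is refused whole. "jaw" is the opening, from 0 (shut) to 1 (fully open), set as the call begins (left out, the last holds). The fingers move at their own pace and stop on an object; "force" is the grip in N (left out, the last holds). Time passes only in rows, so rows that repeat a pose let the fingers close. It gives the time, the measured TCP pose, the force and the opening at its end, in the units of the state.
- r.observe(): the state, without advancing time (a new reading comes with each control period).
- read_camera(name): name is "scene" or "top"; returns the picture (480x640x3 uint8, red, green, blue); there is no depth.
- camera_params(name): a dict with "fovy" (degrees; the focal length in pixels is half the picture's height over the tangent of half this angle, whatever the lens; pixels are square), "cx", "cy" (the principal point, pixels), "R" (3x3) and "t" (3): a world point X has camera coordinates R X + t. Camera axes: x right, y down, z forward; pixel columns grow to the right and rows downward; lengths in m; the calibration is good to about 2 mm. A picture is of the moment at which its call begins. camera_params takes no time and is no camera call.
- r.finish_job(): hands the job in, once; it reports no verdict.
The state is a dict: "time_s": time; "qpos": joint angles; "joint_vel": joint speeds; "tau": joint torques, N m; "tool_pos": TCP position; "ee_rot": TCP orientation; "contact_force": force on the tool from outside, world axes, zero at the start; "torque": the same for the moment, N m; "grip_width": finger opening in m.
Only numpy, scipy, OpenCV 4.12 (cv2) and the standard library are available. Lean on these libraries where they do the work, as an engineer would, in place of code of your own. Each camera call takes 0.05 s, during which the arm holds its last target.

## Working session

There is one attempt and no reset: what is moved stays moved. The work goes in short steps, Python scripts to look and compute and a tool call to move; the robot and the scene stay as the last step left them, time stands still between calls to the robot, and variables do not carry over. Pictures are saved under pics/ and viewed, and the job is handed in when it is done.

Besides the shell and the picture viewer there is one more tool, called after ">>>" in YAML: its name, and indented under it one key for each argument. arm_command: Moves the arm, as the interface text tells. Its arguments: {"type":"object","properties":{"increments":{"type":"array","items":{"type":"number"}},"jaw":{"type":"number"},"force":{"type":"number"}},"required":["increments"]}

```bash
ls -la; mkdir -p pics; python3 - <<'E'
from workcell import r, read_camera, camera_params
import cv2
for n in ("scene","top"):
    p=camera_params(n); print(n,p)
    cv2.imwrite(f"pics/{n}0.png",read_camera(n)[:,:,::-1])
print(r.observe())
E
```

```text
total 12
drwxr-xr-x  3 agent agent 4096 Dec  6 14:25 .
drwxr-xr-x 23 root  root  4096 Dec  6 14:25 ..
drwxr-xr-x  2 agent agent 4096 Dec  6 14:25 pics
scene {'fovy': 52.61595641122273, 'cx': 318.41009690019024, 'cy': 242.92818213886596, 'R': array([[ 0.76023897, -0.64935795,  0.01926033],
       [-0.46604975, -0.56580492, -0.68019293],
       [ 0.45258628,  0.5081329 , -0.73278006]]), 't': array([-0.44991889,  0.28768001,  1.04930881])}
top {'fovy': 42.81753720835534, 'cx': 314.9208067999233, 'cy': 245.70185839597355, 'R': array([[-0.33103792, -0.94361635,  0.00143974],
       [-0.87215985,  0.30538652, -0.38219925],
       [ 0.36020978, -0.12777813, -0.92407882]]), 't': array([0.13916915, 0.50200961, 1.64608821])}
{'time_s': 0.1, 'qpos': array([5.97268296e+01, 1.79882577e+01, 2.58341847e+00, 7.46912698e+01,
       4.47238152e-04, 8.20010241e+01]), 'joint_vel': array([-0.02868176, -0.13121543,  0.11948882, -0.09272778,  0.07185424,
        0.00934757]), 'tau': array([ 2.19380665e-03, -4.81728387e+01,  2.99242741e+01,  1.27239604e-02,
       -1.63083241e-04,  1.23456471e-05]), 'tool_pos': array([0.21773909, 0.53171239, 0.24748011]), 'ee_rot': array([-1.79904888e+02, -1.38169703e-02,  1.57725794e+02]), 'contact_force': array([ 0.82456889, -0.64079955,  0.40172401]), 'torque': array([-0.00173452,  0.04812265,  0.01083488]), 'grip_width': 0.08564872900324944}
```

View pics/scene0.png

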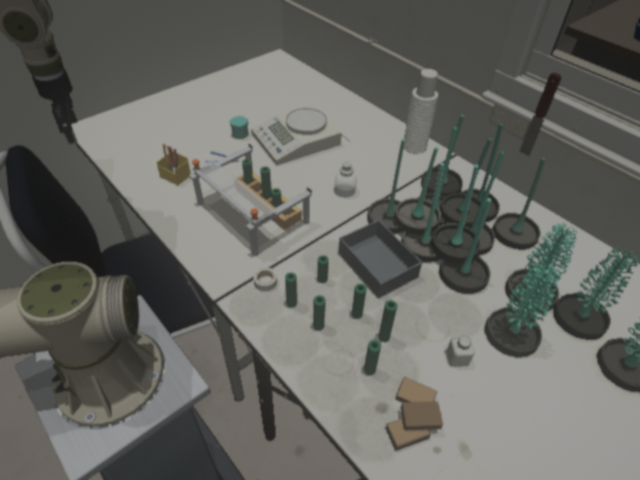

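View pics/top0.png

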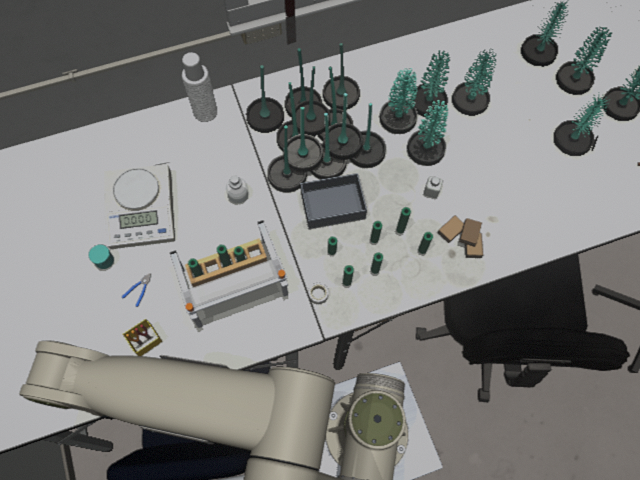

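```bash
cat > h.py <<'E'
import numpy as np, cv2
from workcell import r, read_camera, camera_params
def K(p):
    f=240/np.tan(np.radians(p['fovy'])/2); return f,p['cx'],p['cy']
P={n:camera_params(n) for n in("scene","top")}
def proj(n,X):
    p=P[n];f,cx,cy=K(p);c=np.asarray(X,float)@p['R'].T+p['t'];return np.stack([cx+f*c[...,0]/c[...,2],cy+f*c[...,1]/c[...,2]],-1)
def unp(n,uv,z):
    p=P[n];f,cx,cy=K(p);d=p['R'].T@np.array([(uv[0]-cx)/f,(uv[1]-cy)/f,1.]);o=-p['R'].T@p['t'];return o+d*(z-o[2])/d[2]
def crop(img,x0,y0,w,h,s,fn):
    c=cv2.resize(img[y0:y0+h,x0:x0+w],None,fx=s,fy=s,interpolation=cv2.INTER_CUBIC)
    for k in range(0,w,20):
        cv2.putText(c,str(x0+k),(k*s,10),0,.35,(255,0,0),1);cv2.line(c,(k*s,12),(k*s,18),(255,0,0),1)
    for k in range(0,h,20):
        cv2.putText(c,str(y0+k),(0,k*s+4),0,.35,(255,0,0),1);cv2.line(c,(24,k*s),(30,k*s),(255,0,0),1)
    cv2.imwrite(fn,c[:,:,::-1])
E
python3 - <<'E'
from h import *
a=cv2.imread('pics/top0.png')[:,:,::-1]; b=cv2.imread('pics/scene0.png')[:,:,::-1]
crop(a,160,215,140,115,5,'pics/c1.png')
crop(a,295,170,150,120,5,'pics/c2.png')
crop(b,180,145,140,115,5,'pics/c3.png')
crop(b,245,220,160,160,5,'pics/c4.png') if 0 else crop(b,245,215,160,165,4,'pics/c4.png')
E
```

```text
(no output)
```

View pics/c1.png

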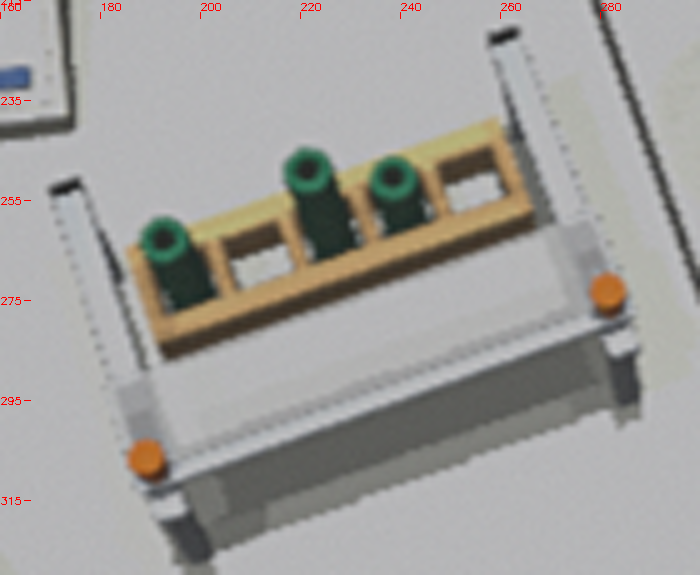

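View pics/c2.png

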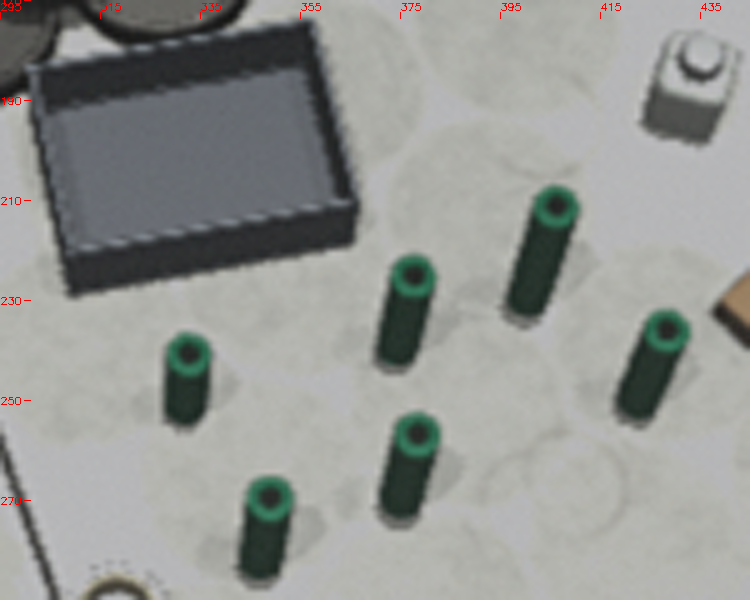

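View pics/c3.png

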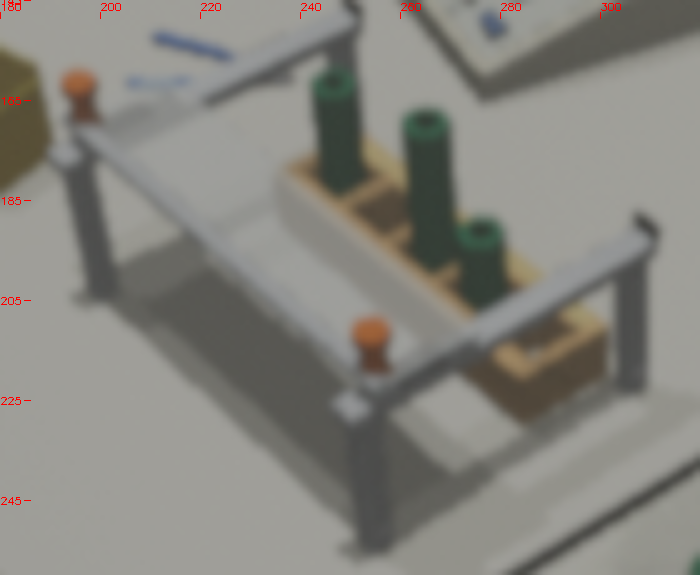

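View pics/c4.png

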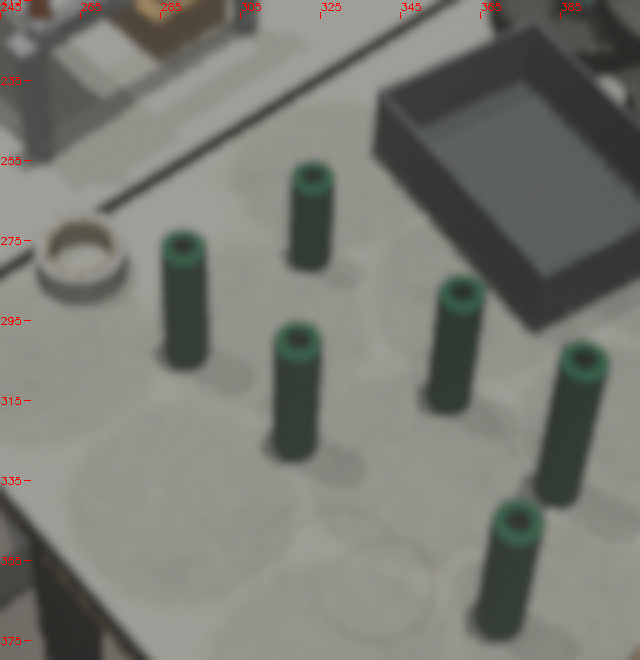

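```bash
cat >> h.py <<'E'
def tri(ut,us):
    M=[]
    for n,uv in(("top",ut),("scene",us)):
        p=P[n];f,cx,cy=K(p);Pm=np.array([[f,0,cx],[0,f,cy],[0,0,1]])@np.c_[p['R'],p['t']];M.append(Pm)
    X=cv2.triangulatePoints(M[0],M[1],np.array(ut,float).reshape(2,1),np.array(us,float).reshape(2,1)).ravel();return X[:3]/X[3]
E
python3 - <<'E'
from h import *
np.set_printoptions(precision=4,suppress=True)
d=dict(S=((332.6,240.8),(323,259.8)),A=((348.8,269.6),(290.8,277)),B=((378.4,257),(319.5,300.3)),C=((377.6,225.2),(360.5,288.5)),D=((406,211.4),(391,305.5)),E=((428.2,236.2),(374.5,345.5)),
rM=((193,263),(246.6,162)),rL=((221.6,249),(265.4,170)),rS=((238.6,250.6),(276.4,191.4)),kL=((189.2,306.6),(195.6,161.6)),kR=((281.6,273.6),(254.2,211)))
H=dict(S=.08,A=.105,B=.105,C=.105,D=.13,E=.105,rM=.111,rL=.136,rS=.086,kL=.156,kR=.156)
for k,(a,b) in d.items(): print(k,tri(a,b),unp("top",a,H[k]),unp("scene",b,H[k]))
for c in ((301.4,184),(357.4,174.4),(366.4,211),(309,220)): print(unp("top",c,.06))
# rack fit from top pts
pts=[('rM',(0,.088)),('rL',(0,0)),('rS',(0,-.044)),('kL',None),('kR',None)]
E
```

```text
S [ 0.5262 -0.0913  0.0776] [ 0.525  -0.0908  0.08  ] [ 0.5252 -0.0929  0.08  ]
A [ 0.4194 -0.1     0.103 ] [ 0.4181 -0.0995  0.105 ] [ 0.4196 -0.1012  0.105 ]
B [ 0.4271 -0.1921  0.1035] [ 0.426  -0.1916  0.105 ] [ 0.4275 -0.193   0.105 ]
C [ 0.5196 -0.2263  0.1034] [ 0.5183 -0.2257  0.105 ] [ 0.5197 -0.2271  0.105 ]
D [ 0.5235 -0.3129  0.1279] [ 0.5221 -0.312   0.13  ] [ 0.5233 -0.3139  0.13  ]
E [ 0.4397 -0.3505  0.1033] [ 0.4383 -0.3496  0.105 ] [ 0.4401 -0.3512  0.105 ]
rM [0.5797 0.3061 0.1102] [0.5787 0.3062 0.111 ] [0.5802 0.3054 0.111 ]
rL [0.5836 0.2184 0.1337] [0.582  0.2185 0.136 ] [0.5829 0.2162 0.136 ]
rS [0.5845 0.1746 0.085 ] [0.583  0.1749 0.086 ] [0.5857 0.174  0.086 ]
kL [0.4444 0.3444 0.1545] [0.4433 0.3443 0.156 ] [0.4446 0.3427 0.156 ]
kR [0.4522 0.0847 0.1554] [0.4506 0.085  0.156 ] [0.4541 0.0844 0.156 ]
[ 0.7409 -0.0687  0.06  ]
[ 0.7157 -0.2417  0.06  ]
[ 0.5904 -0.2228  0.06  ]
[ 0.6191 -0.051   0.06  ]
```

```bash
cat >> h.py <<'E'
def ov(n,img,pose,fn,box,s,stk=()):
    x0,y0,w,h=box;c=cv2.resize(img[y0:y0+h,x0:x0+w],None,fx=s,fy=s,interpolation=cv2.INTER_CUBIC)[:,:,::-1].copy()
    X,Y,th=pose;R=np.array([[np.cos(th),-np.sin(th)],[np.sin(th),np.cos(th)]])
    def poly(q,z,col):
        q=np.array(q)@R.T+[X,Y];uv=proj(n,np.c_[q,np.full(len(q),z)]);uv=((uv+.5-[x0,y0])*s-.5)
        cv2.polylines(c,[np.round(uv*8).astype(np.int32)],True,col,1,cv2.LINE_AA,3)
    rect=lambda cx,cy,a,b:[(cx-a,cy-b),(cx+a,cy-b),(cx+a,cy+b),(cx-a,cy+b)]
    poly(rect(0,0,.032,.115),.045,(0,0,255))
    for y in(.088,.044,0,-.044,-.088): poly(rect(0,y,.017,.017),.045,(255,0,0))
    for y in(.13,-.13): poly(rect(-.0545,y,.1025,.009),.115,(255,0,255))
    cv2.imwrite(fn,c)
E
python3 - <<'E'
from h import *
print(r.tips_ahead)
a=cv2.imread('pics/top0.png')[:,:,::-1]; b=cv2.imread('pics/scene0.png')[:,:,::-1]
ps=(.5835,.2178,.030)
ov('top',a,ps,'pics/o1.png',(160,215,140,115),6-1)if 0 else ov('top',a,ps,'pics/o1.png',(165,215,130,100),6)
ov('scene',b,ps,'pics/o2.png',(180,145,140,115),5)
E
```

```text
0.017
```

View pics/o1.png

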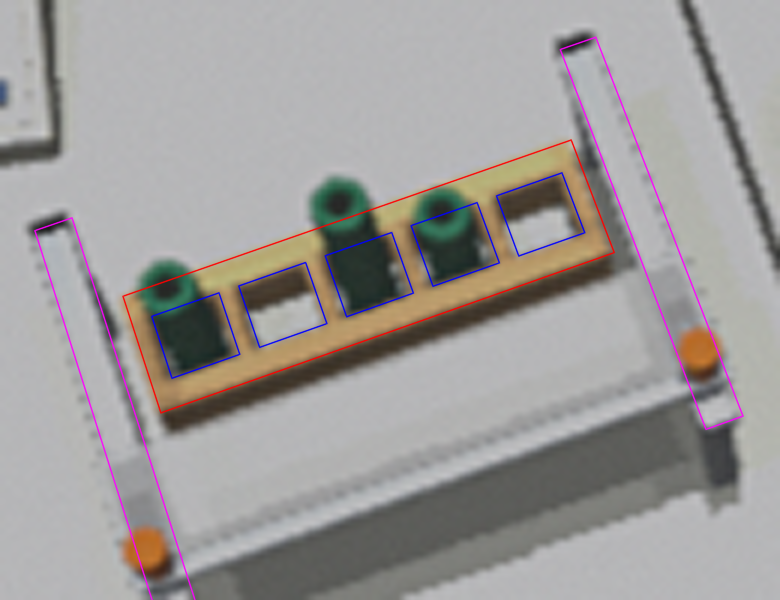

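View pics/o2.png

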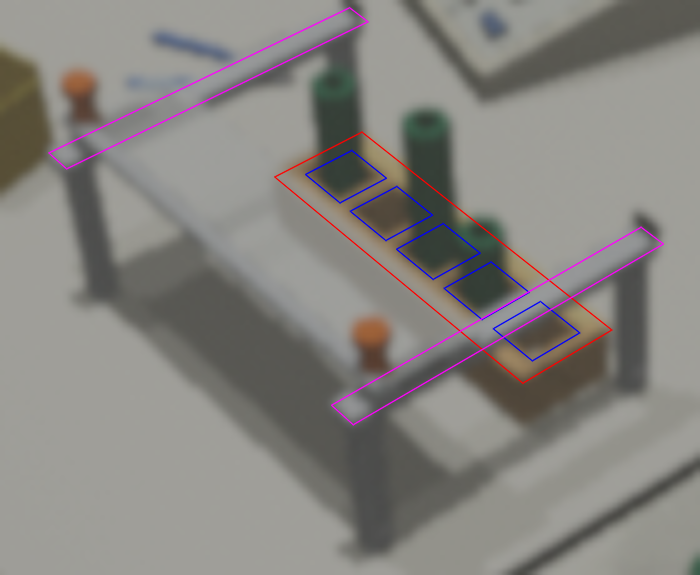

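```bash
cat >> h.py <<'E'
from scipy.spatial.transform import Rotation as Ro
def go(x,y,z,yaw=91.7):
    o=r.observe();R=Ro.from_euler('xyz',o['ee_rot'],degrees=True)
    d=R.inv().apply(np.array([x,y,z])-o['tool_pos'])*1000
    w=(R.inv()*Ro.from_euler('xyz',[180,0,yaw],degrees=True)).as_rotvec()
    print('t',round(o['time_s'],2),'tcp',o['tool_pos'].round(4),o['ee_rot'].round(2),'gw',round(o['grip_width'],4),'F',o['contact_force'].round(1));print('inc',d.round(1),w.round(3),'rows',np.linalg.norm(d)/41.7,np.degrees(np.linalg.norm(w))/7.16)
E
python3 -c "
from h import *
go(.5838,.1745,.25)"
```

```text
t 0.1 tcp [0.2177 0.5317 0.2475] [-1.7990e+02 -1.0000e-02  1.5773e+02] gw 0.0856 F [ 0.8 -0.6  0.4]
inc [-474.1 -191.8   -2.3] [-2.000e-03  1.000e-03  1.152e+00] rows 12.265610021171726 9.221489832403071
```

>>> arm_command:
  increments: [-40,-16,-1,0,0,0.12,-80,-32,-1,0,0,0.24,-120,-48,-2,0,0,0.36,-160,-64,-2,0,0,0.48,-195,-79,-2,0,0,0.58]
  jaw: 0.65
  force: 30

```text
time_s: 0.52
tool_pos: [0.3678, 0.3851, 0.25]
ee_rot: [-180.0, 0.0, 124.2]
contact_force: [0.8, 0.1, 0.7]
grip_width: 0.0557
```

```bash
python3 -c "
from h import *
go(.5838,.1745,.25)"
```

```text
t 0.52 tcp [0.3678 0.3851 0.25  ] [-179.98    0.    124.21] gw 0.0557 F [0.8 0.1 0.7]
inc [-295.6   60.2   -0. ] [-0.     0.     0.567] rows 7.234636124738441 4.539881148127244
```

>>> arm_command:
  increments: [-41,8,0,0,0,0.115,-82,16,0,0,0,0.23,-123,25,0,0,0,0.345,-164,33,0,0,0,0.46,-204,41,0,0,0,0.567]

```text
time_s: 0.93
tool_pos: [0.5173, 0.2398, 0.25]
ee_rot: [-180.0, -0.0, 91.7]
contact_force: [1.3, 0.4, -0.2]
grip_width: 0.0557
```

```bash
python3 -c "
from h import *
go(.5838,.1745,.12)"
```

```text
t 0.93 tcp [0.5173 0.2398 0.25  ] [-179.97   -0.     91.68] gw 0.0557 F [ 1.3  0.4 -0.2]
inc [-67.3  64.6 130. ] [-0.001 -0.    -0.   ] rows 3.836231636409298 0.005589461767996045
```

>>> arm_command:
  increments: [-34,32,10,0,0,0,-67.3,64.6,50,0,0,0,-67.3,64.6,90,0,0,0,-67.3,64.6,120,0,0,0,-67.3,64.6,120,0,0,0]

```text
time_s: 1.35
tool_pos: [0.5793, 0.1742, 0.1222]
ee_rot: [-179.3, 0.1, 91.8]
contact_force: [-1.2, 0.6, -1.2]
grip_width: 0.0553
```

```bash
python3 - <<'E'
from h import *
go(.5838,.1745,.07)
a=read_camera('top');b=read_camera('scene')
crop(a,165,190,140,115,5,'pics/p1.png');crop(b,200,100,140,115,5,'pics/p2.png')
E
```

```text
t 1.35 tcp [0.5793 0.1742 0.1222] [-1.7928e+02  1.0000e-01  9.1850e+01] gw 0.0553 F [-1.2  0.6 -1.2]
inc [ 0.3  5.1 52.1] [-0.013  0.002  0.003] rows 1.2556392932787694 0.10412955092050345
```

View pics/p1.png

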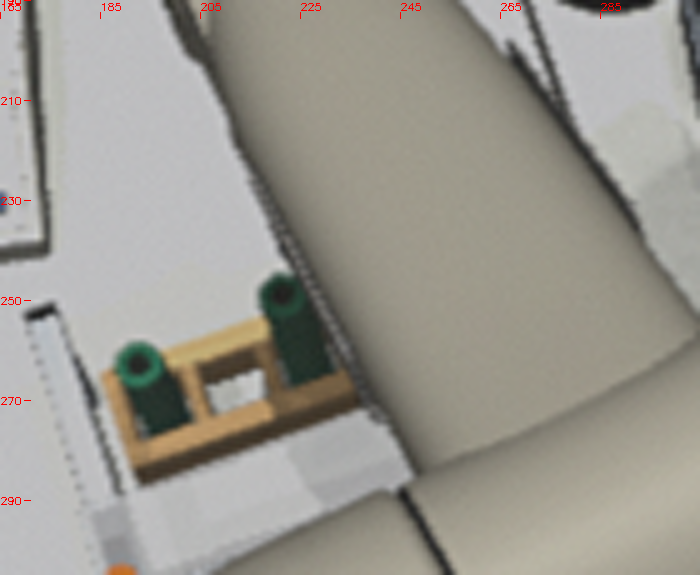

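View pics/p2.png

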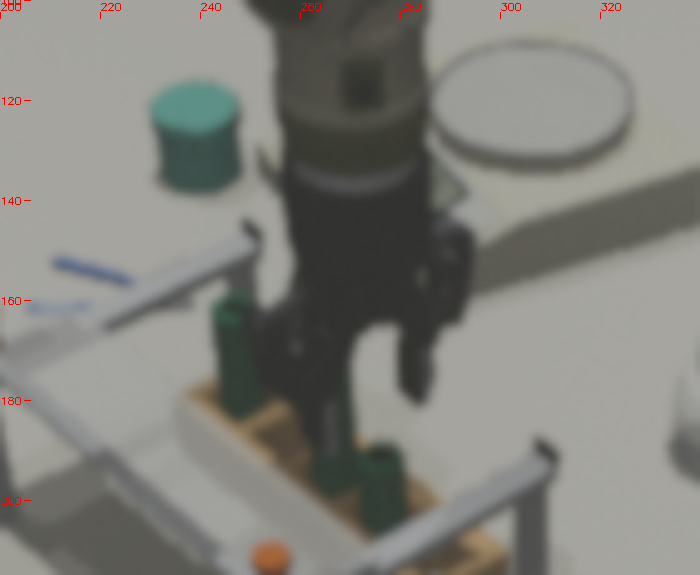

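>>> arm_command:
  increments: [0,0,0,0,0,0,0,0,0,0,0,0]

```text
time_s: 1.62
tool_pos: [0.5845, 0.1778, 0.1334]
ee_rot: [179.7, -0.0, 92.1]
contact_force: [0.2, 0.1, -0.2]
grip_width: 0.0551
```

```bash
python3 - <<'E'
from h import *
go(.5838,.1745,.07)
E
```

```text
t 1.62 tcp [0.5845 0.1778 0.1334] [ 1.7975e+02 -4.0000e-02  9.2080e+01] gw 0.0551 F [ 0.2  0.1 -0.2]
inc [-3.3 -1.1 63.3] [ 0.004 -0.001  0.007] rows 1.5214462912166375 0.0638706815800773
```

>>> arm_command:
  increments: [0,0,0,0,0,0,0,0,0,0,0,0,0,0,0,0,0,0,0,0,0,0,0,0]

```text
time_s: 1.95
tool_pos: [0.5835, 0.1771, 0.1313]
ee_rot: [179.9, -0.0, 92.0]
contact_force: [0.1, -0.6, -0.8]
grip_width: 0.0555
```

```bash
python3 - <<'E'
from h import *
go(.5838,.1745,.07)
E
```

```text
t 1.95 tcp [0.5835 0.1771 0.1313] [ 1.7991e+02 -2.0000e-02  9.2040e+01] gw 0.0555 F [ 0.1 -0.6 -0.8]
inc [-2.6  0.1 61.3] [ 0.002 -0.     0.006] rows 1.4721068634915757 0.048851437786704054
```

>>> arm_command:
  increments: [-1.3,0,20,0,0,0,-2.6,0,40,0,0,0,-2.6,0,55,0,0,0,-2.6,0,60,0,0,0,-2.6,0,60,0,0,0]

```text
time_s: 2.37
tool_pos: [0.5821, 0.1739, 0.0689]
ee_rot: [-179.8, 0.0, 92.0]
contact_force: [-0.6, 0.0, 0.2]
grip_width: 0.0554
```

```bash
python3 - <<'E'
from h import *
go(.5838,.1745,.07)
b=read_camera('scene');crop(b,200,100,140,115,5,'pics/p3.png')
E
```

```text
t 2.37 tcp [0.5821 0.1739 0.0689] [-1.7983e+02  2.0000e-02  9.2010e+01] gw 0.0554 F [-0.6  0.   0.2]
inc [ 0.5  1.7 -1.1] [-0.003  0.     0.005] rows 0.04985099350031992 0.04939986102934335
```

View pics/p3.png

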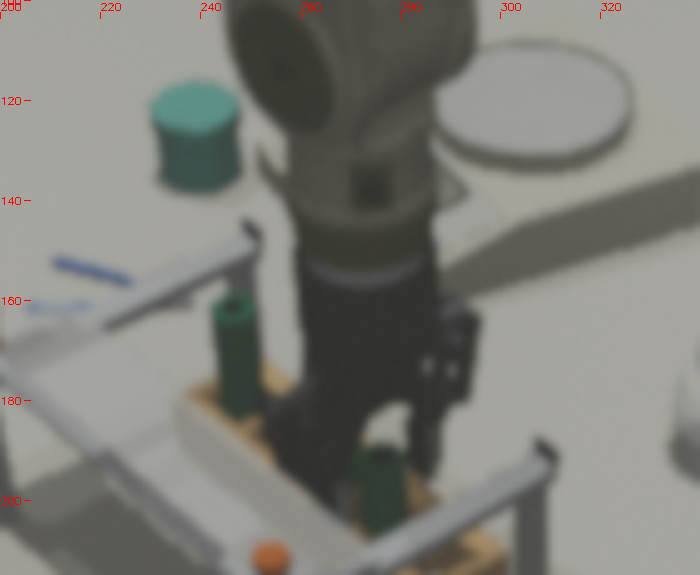

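>>> arm_command:
  increments: [0,0,-20,0,0,0,0,0,-45,0,0,0,0,0,-75,0,0,0,0,0,-95,0,0,0,0,0,-100,0,0,0]

```text
time_s: 2.83
tool_pos: [0.5863, 0.1746, 0.1764]
ee_rot: [179.5, -0.1, 92.0]
contact_force: [1.6, 0.9, -1.0]
grip_width: 0.0555
```

```bash
python3 - <<'E'
from h import *
go(.5835,.2180,.17)
b=read_camera('scene');crop(b,200,100,140,115,5,'pics/p4.png');crop(read_camera('top'),165,190,140,115,5,'pics/p4t.png')
E
```

```text
t 2.83 tcp [0.5863 0.1746 0.1764] [ 1.7947e+02 -7.0000e-02  9.2010e+01] gw 0.0555 F [ 1.6  0.9 -1. ]
inc [43.4 -1.3  6.5] [ 0.009 -0.001  0.005] rows 1.053371688992883 0.08713460586441513
```

View pics/p4.png

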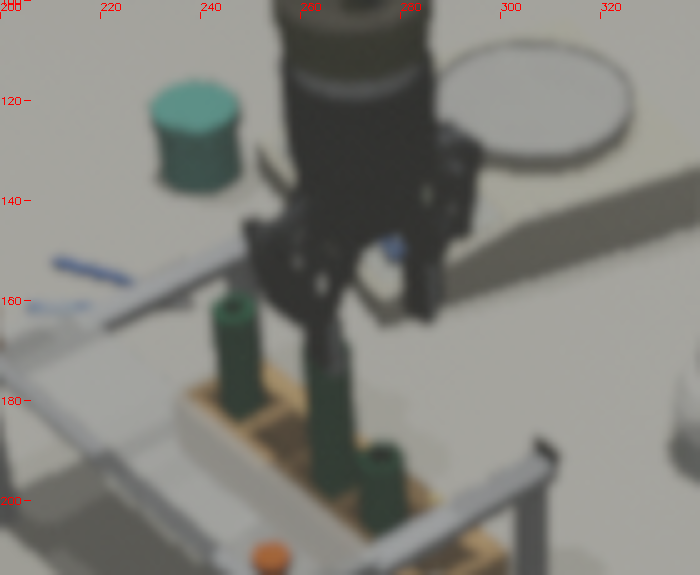

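View pics/p4t.png

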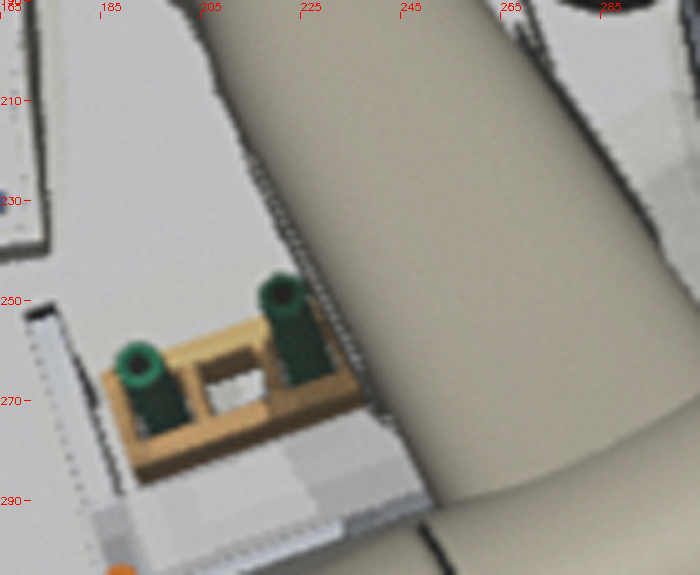

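>>> arm_command:
  increments: [15,0,0,0,0,0,32,-1,3,0,0,0,42,-1,6,0.005,0,0.002,43.4,-1,6.5,0.005,0,0.005,43.4,-1,6.5,0.005,0,0.005]

```text
time_s: 3.35
tool_pos: [0.5799, 0.2182, 0.1621]
ee_rot: [-179.6, 0.0, 91.8]
contact_force: [0.7, 0.2, 0.2]
grip_width: 0.0557
```

>>> arm_command:
  increments: [0,0,0,0,0,0,0,0,0,0,0,0,0,0,0,0,0,0]

```text
time_s: 3.6
tool_pos: [0.5809, 0.2169, 0.1638]
ee_rot: [-179.7, 0.0, 91.7]
contact_force: [-0.1, -1.1, -0.6]
grip_width: 0.0557
```

```bash
python3 - <<'E'
from h import *
go(.5835,.2180,.098)
E
```

```text
t 3.6 tcp [0.5809 0.2169 0.1638] [-1.7971e+02  1.0000e-02  9.1680e+01] gw 0.0557 F [-0.1 -1.1 -0.6]
inc [ 1.1  2.9 65.7] [-0.005  0.    -0.   ] rows 1.578430246514732 0.040442732187650855
```

>>> arm_command:
  increments: [1,2,20,-0.003,0,0,1,2.5,40,-0.005,0,0,1,2.5,56,-0.005,0,0,1,2.5,63,-0.005,0,0,1,2.5,65,-0.005,0,0]

```text
time_s: 4.02
tool_pos: [0.582, 0.2178, 0.0973]
ee_rot: [-179.8, 0.0, 91.7]
contact_force: [-0.9, 0.6, 0.8]
grip_width: 0.0554
```

>>> arm_command:
  increments: [0,0,0,0,0,0,0,0,0,0,0,0,0,0,0,0,0,0,0,0,0,0,0,0,0,0,0,0,0,0]
  jaw: 0
  force: 40

```text
time_s: 4.43
tool_pos: [0.5838, 0.2187, 0.1001]
ee_rot: [179.9, -0.0, 91.7]
contact_force: [-0.3, -1.2, 3.1]
grip_width: 0.0272
```

```bash
python3 - <<'E'
from h import *
go(.5835,.2180,.27)
b=read_camera('scene');crop(b,200,100,140,115,5,'pics/p5.png')
E
```

```text
t 4.43 tcp [0.5838 0.2187 0.1001] [ 1.7987e+02 -2.0000e-02  9.1720e+01] gw 0.0272 F [-0.3 -1.2  3.1]
inc [-6.000e-01  1.000e-01 -1.699e+02] [ 0.002 -0.     0.   ] rows 4.074684893998946 0.018984678738360548
```

View pics/p5.png

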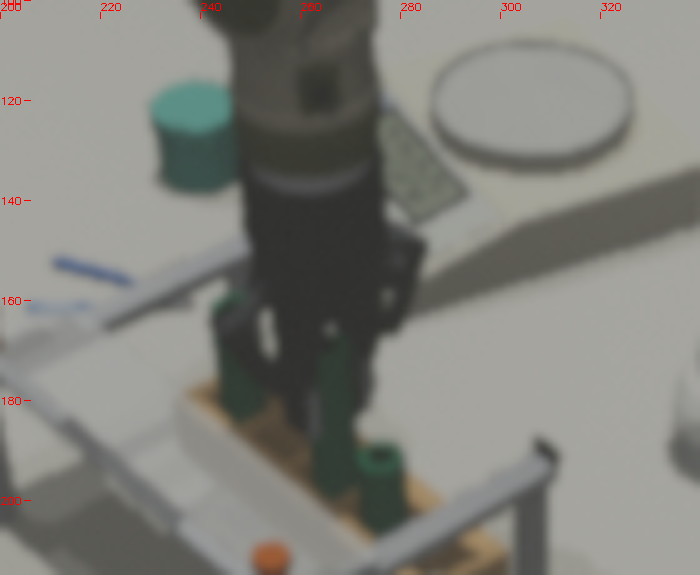

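>>> arm_command:
  increments: [0,0,-20,0,0,0,0,0,-55,0,0,0,0,0,-95,0,0,0,0,0,-135,0,0,0,0,0,-155,0,0,0]

```text
time_s: 4.9
tool_pos: [0.5842, 0.2188, 0.2592]
ee_rot: [179.6, -0.1, 91.7]
contact_force: [1.5, 0.4, -0.4]
grip_width: 0.0271
```

```bash
python3 - <<'E'
from h import *
# tray spots: centre .6665,-.146 yaw -.144 ; slot A tray-y +40 ; slot B -40
go(.6665+.04*np.sin(.144)*1, -.146+.04, .255)
E
```

```text
t 4.9 tcp [0.5842 0.2188 0.2592] [ 1.7965e+02 -8.0000e-02  9.1730e+01] gw 0.0271 F [ 1.5  0.4 -0.4]
inc [-327.3   78.2    4.3] [ 0.006 -0.001  0.   ] rows 8.071737157549732 0.05038631741537564
```

>>> arm_command:
  increments: [-20,5,0,0,0,0,-55,13,0,0,0,0,-95,22,0,0,0,0,-135,32,0,0,0,0,-175,42,0,0,0,0]

```text
time_s: 5.32
tool_pos: [0.6302, 0.0436, 0.2539]
ee_rot: [180.0, -0.0, 91.8]
contact_force: [1.2, 1.2, -1.1]
grip_width: 0.0268
```

>>> arm_command:
  increments: [-40,9,0,0,0,0,-80,19,0,0,0,0,-115,28,0,0,0,0,-140,34,0,0,0,0,-151,36,0,0,0,0]

```text
time_s: 5.73
tool_pos: [0.6712, -0.1092, 0.2529]
ee_rot: [-180.0, 0.0, 91.5]
contact_force: [0.2, -0.4, -1.0]
grip_width: 0.027
```

```bash
python3 - <<'E'
from h import *
go(.672,-.106,.255)
a=read_camera('top');b=read_camera('scene')
crop(a,280,140,160,130,5,'pics/p6.png');crop(b,300,170,160,150,4,'pics/p6s.png')
E
```

```text
t 5.73 tcp [ 0.6712 -0.1092  0.2529] [-1.7998e+02  4.0000e-02  9.1490e+01] gw 0.027 F [ 0.2 -0.4 -1. ]
inc [ 3.2  0.9 -2.1] [-0.     0.001 -0.004] rows 0.09442960130683846 0.02951683666289957
```

View pics/p6.png

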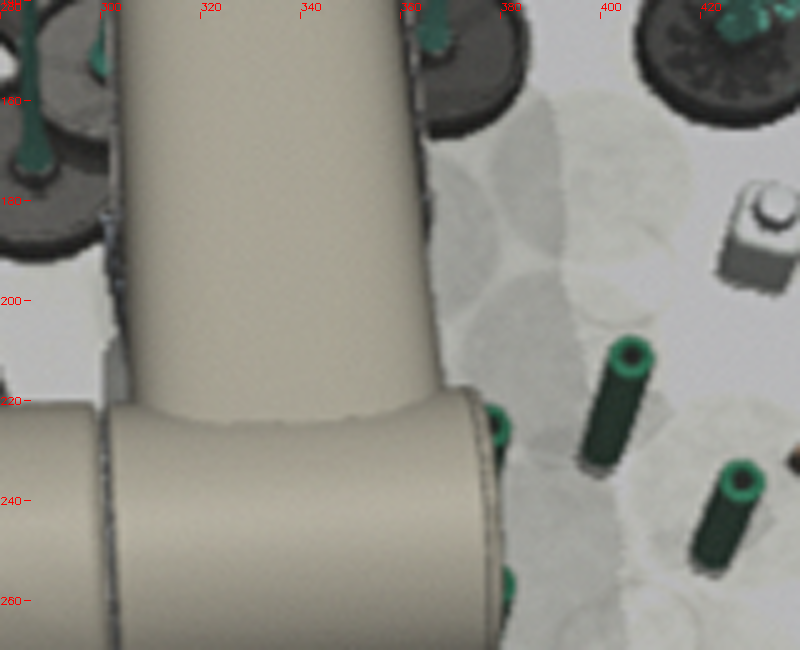

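View pics/p6s.png

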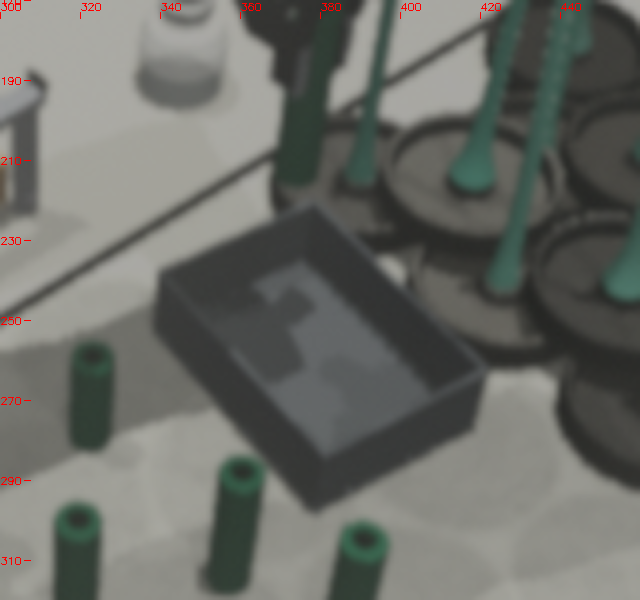

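```bash
python3 - <<'E'
from h import *
for c in ((340,238),(378.25,221.25),(421.25,263)): print(unp("scene",c,.06).round(4))
E
```

```text
[ 0.6199 -0.0517  0.06  ]
[ 0.7411 -0.0711  0.06  ]
[ 0.7184 -0.2436  0.06  ]
```

>>> arm_command:
  increments: [3,0,20,0,0,0,3,0,55,0,0,0,3,0,90,0,0,0,3,0,115,0,0,0,3,0,130,0,0,0]

```text
time_s: 6.25
tool_pos: [0.6682, -0.099, 0.12]
ee_rot: [-179.7, -0.1, 91.9]
contact_force: [0.4, 0.6, -0.9]
grip_width: 0.0271
```

>>> arm_command:
  increments: [0,0,8,0,0,0,0,0,15,0,0,0,0,0,18,0,0,0,0,0,20,0,0,0,0,0,20,0,0,0]

```text
time_s: 6.67
tool_pos: [0.6712, -0.1018, 0.1047]
ee_rot: [179.9, 0.0, 91.7]
contact_force: [0.3, 0.5, -0.7]
grip_width: 0.0271
```

>>> arm_command:
  increments: [0,0,0,0,0,0,0,0,0,0,0,0]

```text
time_s: 6.83
tool_pos: [0.6713, -0.1022, 0.1049]
ee_rot: [179.9, 0.0, 91.7]
contact_force: [-0.1, 0.3, -0.7]
grip_width: 0.0269
```

```bash
python3 - <<'E'
from h import *
go(.672,-.106,.1)
b=read_camera('scene')
crop(b,300,170,160,150,4,'pics/p7s.png')
E
```

```text
t 6.83 tcp [ 0.6713 -0.1022  0.1049] [1.799e+02 3.000e-02 9.171e+01] gw 0.0269 F [-0.1  0.3 -0.7]
inc [-3.8  0.6  4.9] [0.002 0.    0.   ] rows 0.14955586167860865 0.015013034499888568
```

View pics/p7s.png

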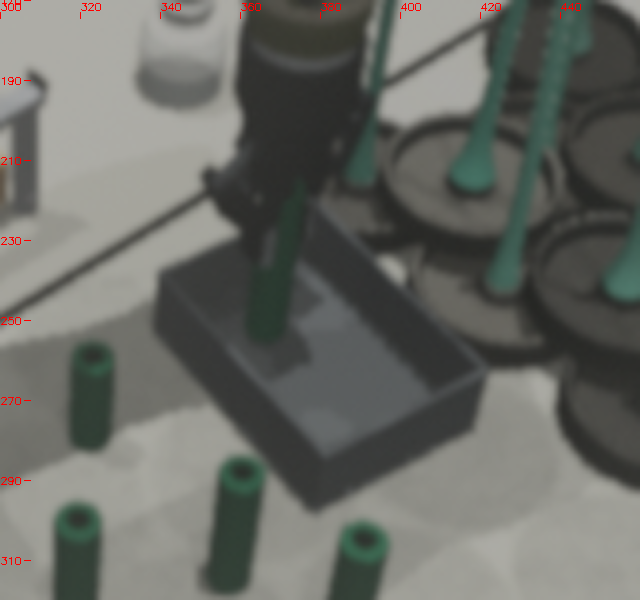

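>>> arm_command:
  increments: [0,0,2,0,0,0,0,0,4,0,0,0,0,0,6,0,0,0,0,0,6,0,0,0,0,0,6,0,0,0]

```text
time_s: 7.3
tool_pos: [0.6708, -0.1022, 0.0981]
ee_rot: [180.0, 0.0, 91.7]
contact_force: [-0.4, -0.8, 2.9]
grip_width: 0.027
```

>>> arm_command:
  increments: [0,0,0,0,0,0,0,0,0,0,0,0,0,0,0,0,0,0,0,0,0,0,0,0]
  jaw: 0.65

```text
time_s: 7.63
tool_pos: [0.6705, -0.102, 0.0975]
ee_rot: [-180.0, -0.0, 91.7]
contact_force: [0.8, -0.7, 0.5]
grip_width: 0.0553
```

>>> arm_command:
  increments: [0,0,-10,0,0,0,0,0,-35,0,0,0,0,0,-70,0,0,0,0,0,-100,0,0,0,0,0,-110,0,0,0]

```text
time_s: 8.05
tool_pos: [0.6726, -0.1025, 0.2142]
ee_rot: [179.6, 0.1, 91.7]
contact_force: [0.6, -0.2, 0.6]
grip_width: 0.0555
```

```bash
python3 - <<'E'
from h import *
go(.5838,.1745,.21)
b=read_camera('scene')
crop(b,300,170,160,150,4,'pics/p8s.png')
E
```

```text
t 8.05 tcp [ 0.6726 -0.1025  0.2142] [1.7956e+02 1.3000e-01 9.1730e+01] gw 0.0555 F [ 0.6 -0.2  0.6]
inc [279.6 -80.4   3. ] [0.008 0.002 0.   ] rows 6.977167060382921 0.06484062779711779
```

View pics/p8s.png

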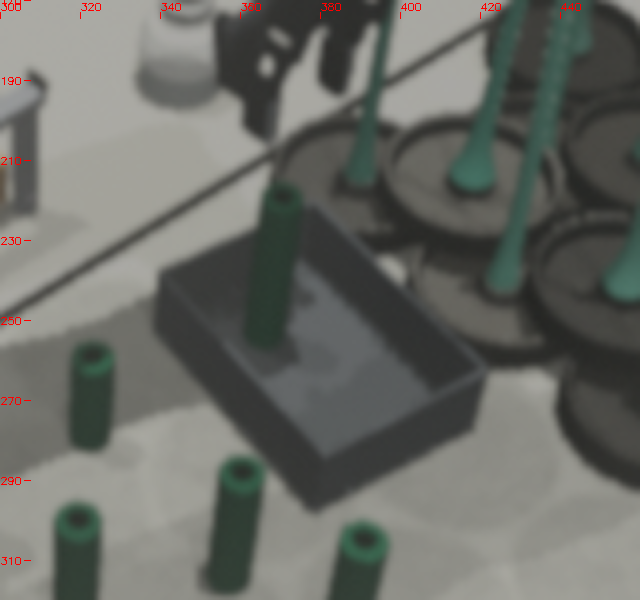

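>>> arm_command:
  increments: [20,-6,0,0,0,0,60,-17,0,0,0,0,100,-29,0,0,0,0,140,-40,0,0,0,0,178,-51,0,0,0,0]

```text
time_s: 8.52
tool_pos: [0.6129, 0.0759, 0.2067]
ee_rot: [-179.9, -0.0, 91.7]
contact_force: [0.0, 0.3, -0.6]
grip_width: 0.0561
```

>>> arm_command:
  increments: [36,-10,0,0,0,0,66,-19,2,0,0,0,88,-25,3,0,0,0,99,-28,3,0,0,0,102,-29,3,0,0,0]

```text
time_s: 8.93
tool_pos: [0.5811, 0.1772, 0.2041]
ee_rot: [-179.9, -0.0, 91.9]
contact_force: [-0.0, -0.8, 0.3]
grip_width: 0.0557
```

```bash
python3 - <<'E'
from h import *
go(.5838,.1745,.07)
E
```

```text
t 8.93 tcp [0.5811 0.1772 0.2041] [-179.92   -0.     91.88] gw 0.0557 F [-0.  -0.8  0.3]
inc [ -2.8   2.8 134.1] [-0.001 -0.     0.003] rows 3.2167340318758404 0.027989410895498806
```

>>> arm_command:
  increments: [-2,2,15,0,0,0,-2,2,45,0,0,0,-2,2,75,0,0,0,-2,2,95,0,0,0,-2,2,105,0,0,0]

```text
time_s: 9.35
tool_pos: [0.5828, 0.1716, 0.0962]
ee_rot: [-179.7, 0.1, 91.6]
contact_force: [-0.7, 0.6, 0.7]
grip_width: 0.056
```

>>> arm_command:
  increments: [0,0,0,0,0,0,0,0,0,0,0,0,0,0,0,0,0,0]

```text
time_s: 9.6
tool_pos: [0.5857, 0.1731, 0.1013]
ee_rot: [179.9, -0.0, 91.7]
contact_force: [0.4, -0.3, 0.5]
grip_width: 0.0553
```

```bash
python3 - <<'E'
from h import *
go(.5838,.1745,.07)
E
```

```text
t 9.6 tcp [0.5857 0.1731 0.1013] [ 1.7986e+02 -1.0000e-02  9.1670e+01] gw 0.0553 F [ 0.4 -0.3  0.5]
inc [ 1.5 -1.9 31.3] [ 0.002 -0.    -0.   ] rows 0.7525649816418274 0.020263315374979912
```

>>> arm_command:
  increments: [1,-1,10,0,0,0,1.4,-2,20,0,0,0,1.4,-2,27,0,0,0,1.4,-2,30,0,0,0,1.4,-2,30,0,0,0]

```text
time_s: 10.02
tool_pos: [0.5812, 0.1748, 0.0685]
ee_rot: [-179.9, 0.0, 91.7]
contact_force: [-0.5, -0.1, 0.6]
grip_width: 0.0554
```

>>> arm_command:
  increments: [0,0,0,0,0,0,0,0,0,0,0,0,0,0,0,0,0,0,0,0,0,0,0,0,0,0,0,0,0,0]
  jaw: 0

```text
time_s: 10.43
tool_pos: [0.5827, 0.1749, 0.0702]
ee_rot: [179.9, -0.0, 91.7]
contact_force: [0.4, 0.5, 0.2]
grip_width: 0.0273
```

>>> arm_command:
  increments: [0,0,-15,0,0,0,0,0,-50,0,0,0,0,0,-90,0,0,0,0,0,-130,0,0,0,0,0,-150,0,0,0]

```text
time_s: 10.85
tool_pos: [0.5838, 0.1751, 0.2252]
ee_rot: [179.6, -0.1, 91.7]
contact_force: [1.0, 0.0, -0.4]
grip_width: 0.0266
```

```bash
python3 - <<'E'
from h import *
go(.661,-.186,.225)
b=read_camera('scene')
crop(b,200,100,160,150,4,'pics/p9s.png')
E
```

```text
t 10.85 tcp [0.5838 0.1751 0.2252] [ 1.7964e+02 -5.0000e-02  9.1720e+01] gw 0.0266 F [ 1.   0.  -0.4]
inc [-3.632e+02  6.630e+01  3.000e-01] [ 0.006 -0.001  0.   ] rows 8.85473976667313 0.05139340280591692
```

View pics/p9s.png

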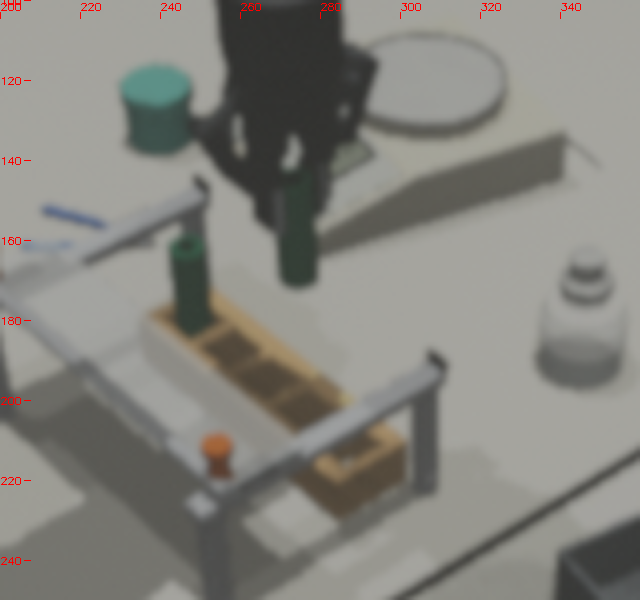

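>>> arm_command:
  increments: [-20,4,-3,0,0,0,-60,11,-8,0,0,0,-100,18,-12,0,0,0,-140,26,-15,0,0,0,-181,33,-15,0,0,0]

```text
time_s: 11.32
tool_pos: [0.6211, -0.0065, 0.2354]
ee_rot: [179.9, 0.0, 91.8]
contact_force: [-0.0, 0.7, -0.6]
grip_width: 0.0273
```

>>> arm_command:
  increments: [-40,7,0,0,0,0,-80,15,0,0,0,0,-120,22,0,0,0,0,-155,29,0,0,0,0,-175,32,0,0,0,0]

```text
time_s: 11.73
tool_pos: [0.6581, -0.1835, 0.2339]
ee_rot: [-180.0, 0.1, 91.5]
contact_force: [0.3, 0.1, -0.7]
grip_width: 0.0269
```

>>> arm_command:
  increments: [-4,1,0,0,0,0,-6,1,0,0,0,0,-6,1,0,0,0,0]

```text
time_s: 11.98
tool_pos: [0.6588, -0.1849, 0.2342]
ee_rot: [-180.0, -0.0, 91.7]
contact_force: [0.2, 0.2, -0.7]
grip_width: 0.0269
```

```bash
python3 - <<'E'
from h import *
go(.661,-.186,.071)
b=read_camera('scene')
crop(b,300,170,160,150,4,'pics/p10s.png')
E
```

```text
t 11.98 tcp [ 0.6588 -0.1849  0.2342] [-1.7995e+02 -5.0000e-02  9.1700e+01] gw 0.0269 F [ 0.2  0.2 -0.7]
inc [ -1.3   2.3 163.2] [-0.001 -0.001 -0.   ] rows 3.9147607842057535 0.009575522790729341
```

View pics/p10s.png

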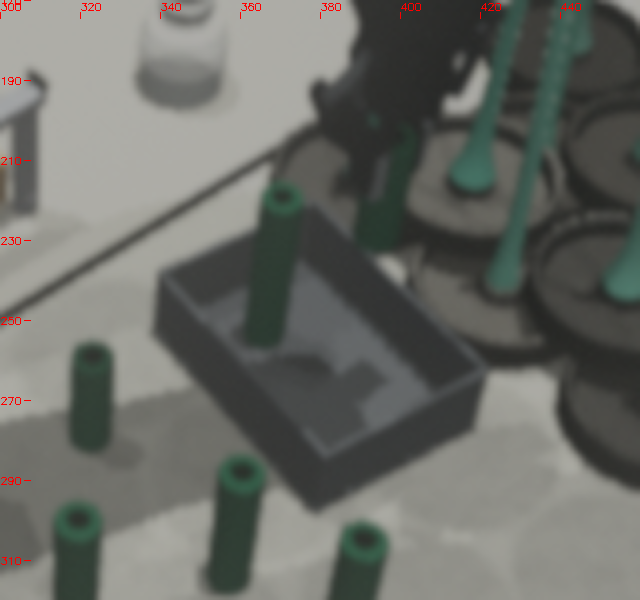

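>>> arm_command:
  increments: [-1,2,15,0,0,0,-1,2,45,0,0,0,-1,2,80,0,0,0,-1,2,110,0,0,0,-1,2,130,0,0,0]

```text
time_s: 12.45
tool_pos: [0.6596, -0.1831, 0.1018]
ee_rot: [-179.8, -0.1, 91.9]
contact_force: [-0.9, -0.2, -1.2]
grip_width: 0.027
```

>>> arm_command:
  increments: [0,0,10,0,0,0,0,0,20,0,0,0,0,0,26,0,0,0,0,0,30,0,0,0,0,0,30,0,0,0]

```text
time_s: 12.87
tool_pos: [0.6615, -0.1857, 0.0752]
ee_rot: [180.0, 0.0, 91.7]
contact_force: [0.0, -0.1, -0.5]
grip_width: 0.0268
```

```bash
python3 - <<'E'
from h import *
go(.661,-.186,.069)
b=read_camera('scene')
crop(b,300,170,160,150,4,'pics/p11s.png')
E
```

```text
t 12.87 tcp [ 0.6615 -0.1857  0.0752] [1.7996e+02 1.0000e-02 9.1740e+01] gw 0.0268 F [ 0.  -0.1 -0.5]
inc [-0.2 -0.5  6.1] [0.001 0.    0.001] rows 0.14812480820808965 0.008658725357605762
```

View pics/p11s.png

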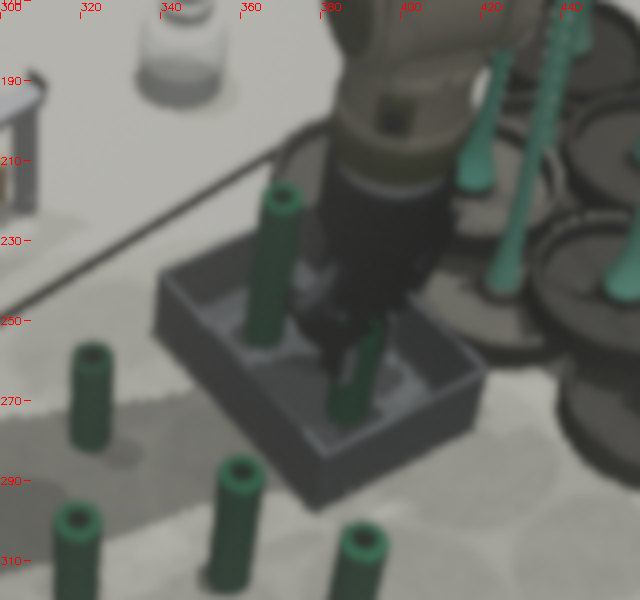

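>>> arm_command:
  increments: [0,0,2,0,0,0,0,0,4,0,0,0,0,0,6,0,0,0,0,0,6,0,0,0,0,0,6,0,0,0]

```text
time_s: 13.33
tool_pos: [0.6611, -0.186, 0.0687]
ee_rot: [-180.0, -0.0, 91.7]
contact_force: [-0.2, 0.4, -1.1]
grip_width: 0.0267
```

>>> arm_command:
  increments: [0,0,0,0,0,0,0,0,0,0,0,0,0,0,0,0,0,0,0,0,0,0,0,0]
  jaw: 0.6

```text
time_s: 13.67
tool_pos: [0.6613, -0.186, 0.069]
ee_rot: [180.0, 0.0, 91.7]
contact_force: [-0.9, -0.2, 0.1]
grip_width: 0.0507
```

>>> arm_command:
  increments: [0,0,-10,0,0,0,0,0,-35,0,0,0,0,0,-70,0,0,0,0,0,-100,0,0,0,0,0,-115,0,0,0]

```text
time_s: 14.08
tool_pos: [0.6627, -0.1866, 0.1894]
ee_rot: [179.7, 0.1, 91.7]
contact_force: [0.7, -0.6, 0.0]
grip_width: 0.0513
```

```bash
python3 - <<'E'
from h import *
go(.519,-.2264,.18)
b=read_camera('scene')
crop(b,245,170,200,150,4,'pics/p12s.png')
E
```

```text
t 14.08 tcp [ 0.6627 -0.1866  0.1894] [1.7966e+02 1.5000e-01 9.1720e+01] gw 0.0513 F [ 0.7 -0.6  0. ]
inc [ -35.5 -144.9    8.7] [0.006 0.003 0.   ] rows 3.582343398275473 0.05160374642121958
```

View pics/p12s.png

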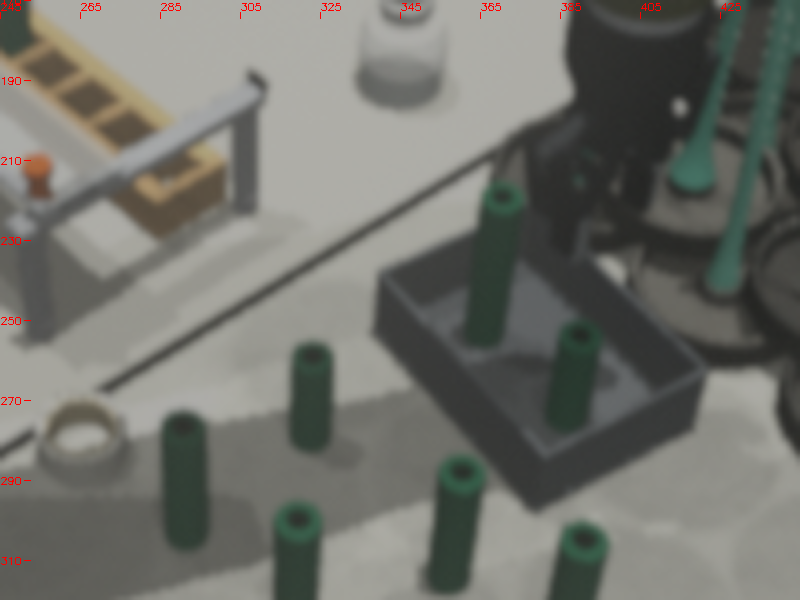

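>>> arm_command:
  increments: [-6,-25,0,0,0,0,-16,-65,4,0,0,0,-26,-105,8,0,0,0,-33,-134,9,0,0,0,-35,-144,9,0.003,0,0]
  jaw: 0.65

```text
time_s: 14.55
tool_pos: [0.5138, -0.2253, 0.1745]
ee_rot: [-179.6, -0.1, 91.6]
contact_force: [-0.1, -0.1, 0.9]
grip_width: 0.0555
```

>>> arm_command:
  increments: [0,0,0,0,0,0,0,0,0,0,0,0,0,0,0,0,0,0,0,0,0,0,0,0]

```text
time_s: 14.88
tool_pos: [0.5197, -0.2252, 0.1749]
ee_rot: [-179.9, 0.0, 91.8]
contact_force: [-0.4, 0.1, 0.7]
grip_width: 0.0554
```

```bash
python3 - <<'E'
from h import *
go(.519,-.2264,.078)
E
```

```text
t 14.88 tcp [ 0.5197 -0.2252  0.1749] [-1.7989e+02  2.0000e-02  9.1780e+01] gw 0.0554 F [-0.4  0.1  0.7]
inc [-1.1 -0.5 96.9] [-0.002  0.     0.001] rows 2.323828534247966 0.019132980747311526
```

>>> arm_command:
  increments: [-1,-0.5,15,0,0,0,-1,-0.5,45,0,0,0,-1,-0.5,73,0,0,0,-1,-0.5,91,0,0,0,-1,-0.5,97,0,0,0]

```text
time_s: 15.3
tool_pos: [0.5166, -0.2247, 0.0742]
ee_rot: [-179.6, -0.2, 91.8]
contact_force: [-0.6, -0.3, 0.3]
grip_width: 0.0553
```

>>> arm_command:
  increments: [0,0,0,0,0,0,0,0,0,0,0,0,0,0,0,0,0,0]

```text
time_s: 15.55
tool_pos: [0.5189, -0.2268, 0.0792]
ee_rot: [-180.0, 0.1, 91.7]
contact_force: [-0.5, -0.0, -0.4]
grip_width: 0.0554
```

```bash
python3 - <<'E'
from h import *
go(.519,-.2264,.078)
b=read_camera('scene')
crop(b,285,215,140,120,5,'pics/p13s.png')
E
```

```text
t 15.55 tcp [ 0.5189 -0.2268  0.0792] [-1.7995e+02  7.0000e-02  9.1750e+01] gw 0.0554 F [-0.5 -0.  -0.4]
inc [0.4 0.1 1.2] [-0.001  0.001  0.001] rows 0.029827720244810643 0.01403564766702411
```

View pics/p13s.png

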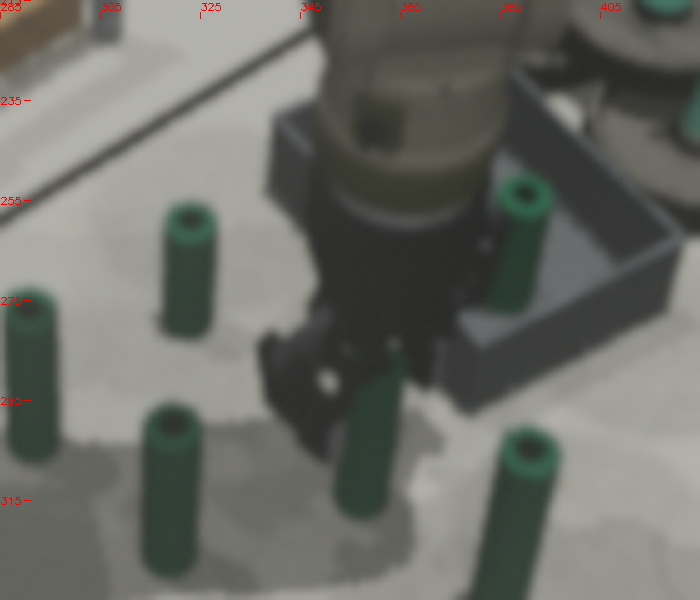

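>>> arm_command:
  increments: [0,0,0,0,0,0,0,0,0,0,0,0,0,0,0,0,0,0,0,0,0,0,0,0,0,0,0,0,0,0]
  jaw: 0

```text
time_s: 16.02
tool_pos: [0.5181, -0.2267, 0.0788]
ee_rot: [-179.9, 0.1, 91.7]
contact_force: [0.3, 0.2, 6.4]
grip_width: 0.0268
```

>>> arm_command:
  increments: [0,0,-15,0,0,0,0,0,-50,0,0,0,0,0,-90,0,0,0,0,0,-130,0,0,0,0,0,-165,0,0,0]

```text
time_s: 16.43
tool_pos: [0.5177, -0.2261, 0.2449]
ee_rot: [-179.8, 0.0, 91.7]
contact_force: [1.7, -0.7, -0.1]
grip_width: 0.0274
```

```bash
python3 - <<'E'
from h import *
th=.03
c=np.array([.583,.2185])
for y in(.088,.044,0,-.044,-.088): print((c+y*np.array([-np.sin(th),np.cos(th)])).round(4))
go(.5843,.1745,.25)
E
```

```text
[0.5804 0.3065]
[0.5817 0.2625]
[0.583  0.2185]
[0.5843 0.1745]
[0.5856 0.1305]
t 16.43 tcp [ 0.5177 -0.2261  0.2449] [-179.84    0.     91.71] gw 0.0274 F [ 1.7 -0.7 -0.1]
inc [398.5  78.6  -5.3] [-0.003  0.     0.   ] rows 9.740181420617342 0.0223557340728785
```

>>> arm_command:
  increments: [20,3,0,0,0,0,60,9,0,0,0,0,100,14,0,0,0,0,140,20,0,0,0,0,180,26,0,0,0,0]

```text
time_s: 16.85
tool_pos: [0.5381, -0.0441, 0.2425]
ee_rot: [-179.8, -0.0, 91.7]
contact_force: [0.9, -0.6, -1.2]
grip_width: 0.0273
```

>>> arm_command:
  increments: [40,6,0,0,0,0,80,11,0,0,0,0,120,17,0,0,0,0,160,22,0,0,0,0,195,28,0,0,0,0]

```text
time_s: 17.27
tool_pos: [0.56, 0.1526, 0.2423]
ee_rot: [-179.8, -0.0, 91.8]
contact_force: [1.3, -1.5, -0.4]
grip_width: 0.027
```

```bash
python3 - <<'E'
from h import *
go(.5817,.2625,.25)
E
```

```text
t 17.27 tcp [0.56   0.1526 0.2423] [-1.7978e+02 -1.0000e-02  9.1770e+01] gw 0.027 F [ 1.3 -1.5 -0.4]
inc [109.1  25.   -7.7] [-0.004 -0.     0.001] rows 2.6915548655378396 0.03169809139773787
```

>>> arm_command:
  increments: [38,9,-2,0,0,0,70,16,20,0,0,0,95,22,40,0,0,0,107,24,55,0,0,0,109,25,60,0,0,0]

```text
time_s: 17.68
tool_pos: [0.5804, 0.2621, 0.1788]
ee_rot: [-179.5, 0.0, 91.9]
contact_force: [-0.3, -0.4, -2.0]
grip_width: 0.0271
```

>>> arm_command:
  increments: [0,0,15,0,0,0,0,0,22,0,0,0,0,0,25,0,0,0,0,0,25,0,0,0,0,0,25,0,0,0]

```text
time_s: 18.1
tool_pos: [0.5825, 0.2591, 0.1583]
ee_rot: [-179.9, -0.0, 91.7]
contact_force: [0.7, 0.0, -0.6]
grip_width: 0.0273
```

```bash
python3 - <<'E'
from h import *
go(.5817,.2625,.15)
b=read_camera('scene')
crop(b,200,120,120,100,6,'pics/p14s.png')
crop(read_camera('top'),160,200,120,100,6,'pics/p14t.png')
E
```

```text
t 18.1 tcp [0.5825 0.2591 0.1583] [-1.7986e+02 -1.0000e-02  9.1660e+01] gw 0.0273 F [ 0.7  0.  -0.6]
inc [ 3.4 -0.7  8.3] [-0.002 -0.    -0.001] rows 0.21570210542953286 0.02016562664973206
```

View pics/p14s.png

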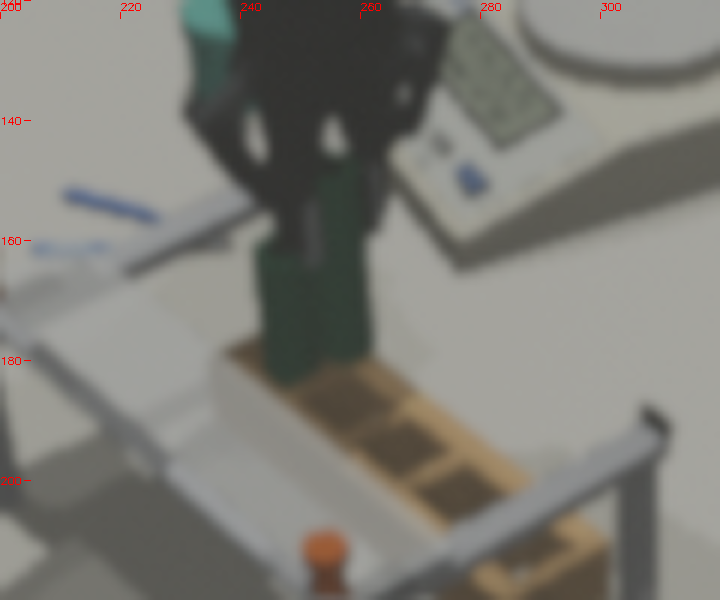

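View pics/p14t.png

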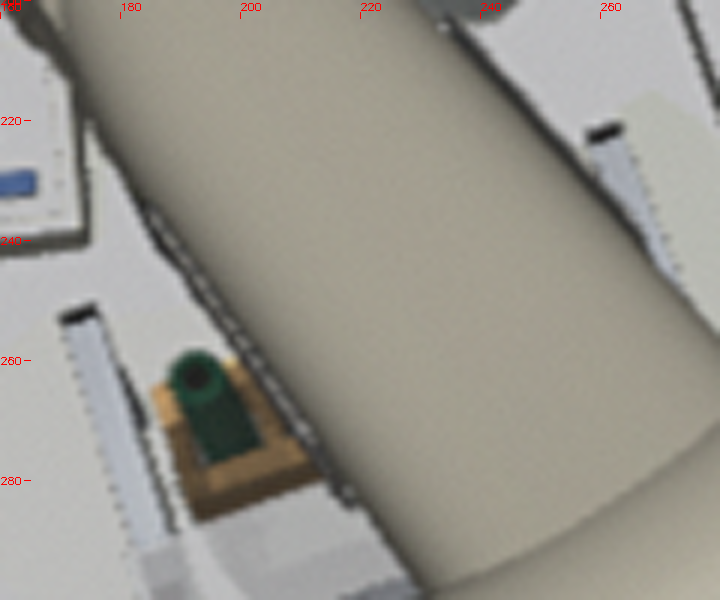

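```bash
cat >> h.py <<'E'
def disc(n,x,y,z,rad=.014):
    t=np.linspace(0,2*np.pi,73);q=proj(n,np.c_[x+rad*np.cos(t),y+rad*np.sin(t),0*t+z]);return q
def ovd(n,img,discs,box,s,fn):
    x0,y0,w,h=box;c=cv2.resize(img[y0:y0+h,x0:x0+w],None,fx=s,fy=s,interpolation=cv2.INTER_CUBIC)[:,:,::-1].copy()
    for x,y,z in discs:
        uv=(disc(n,x,y,z)+.5-[x0,y0])*s-.5;cv2.polylines(c,[np.round(uv*8).astype(np.int32)],True,(0,0,255),1,cv2.LINE_AA,3)
    X,Y,th=.583,.2185,.03
    for yy in(.088,.044,0,-.044,-.088):
        q=np.array([(-.017,yy-.017),(.017,yy-.017),(.017,yy+.017),(-.017,yy+.017)])@np.array([[np.cos(th),-np.sin(th)],[np.sin(th),np.cos(th)]]).T+[X,Y]
        uv=(proj(n,np.c_[q,np.full(4,.045)])+.5-[x0,y0])*s-.5;cv2.polylines(c,[np.round(uv*8).astype(np.int32)],True,(255,0,0),1,cv2.LINE_AA,3)
    cv2.imwrite(fn,c)
E
python3 - <<'E'
from h import *
b=read_camera('scene');o=r.observe()['tool_pos']
ovd('scene',b,[(o[0],o[1],o[2]-.0785),(o[0],o[1],o[2]+.0265)],(200,120,120,100),6,'pics/p15.png')
E
```

```text
(no output)
```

View pics/p15.png

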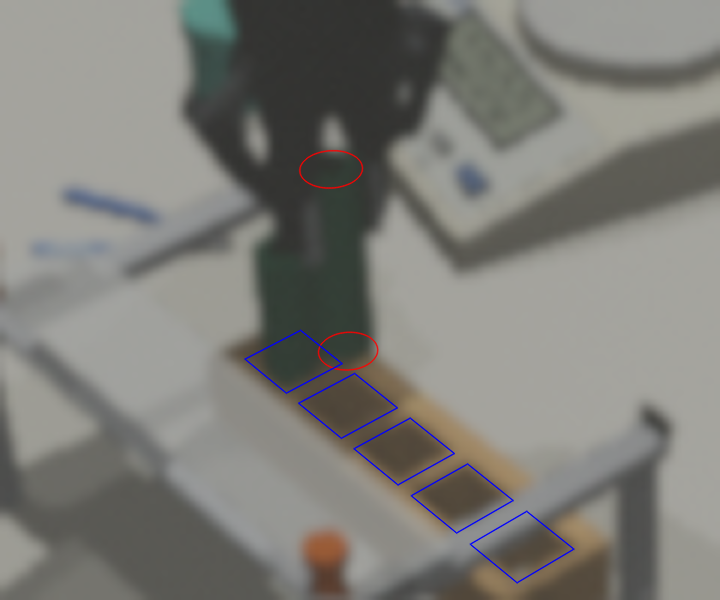

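>>> arm_command:
  increments: [2,-0.5,10,0,0,0,3,-0.7,20,0,0,0,3,-0.7,26,0,0,0,3,-0.7,28,0,0,0,3,-0.7,28,0,0,0]

```text
time_s: 18.67
tool_pos: [0.5804, 0.2626, 0.128]
ee_rot: [-179.7, 0.0, 91.7]
contact_force: [0.7, 0.1, -0.6]
grip_width: 0.0273
```

>>> arm_command:
  increments: [0,0,0,0,0,0,0,0,0,0,0,0,0,0,0,0,0,0]

```text
time_s: 18.92
tool_pos: [0.5817, 0.2629, 0.13]
ee_rot: [-179.9, -0.0, 91.7]
contact_force: [0.3, -0.9, -0.5]
grip_width: 0.0267
```

```bash
python3 - <<'E'
from h import *
go(.5817,.2620,.085)
b=read_camera('scene');o=r.observe()['tool_pos']
ovd('scene',b,[(o[0],o[1],o[2]-.0785)],(220,130,80,75),8,'pics/p16.png')
E
```

```text
t 18.92 tcp [0.5817 0.2629 0.13  ] [-1.7988e+02 -2.0000e-02  9.1720e+01] gw 0.0267 F [ 0.3 -0.9 -0.5]
inc [-1.   0.1 45. ] [-0.002 -0.     0.   ] rows 1.0798289427349403 0.017593619694111273
```

View pics/p16.png

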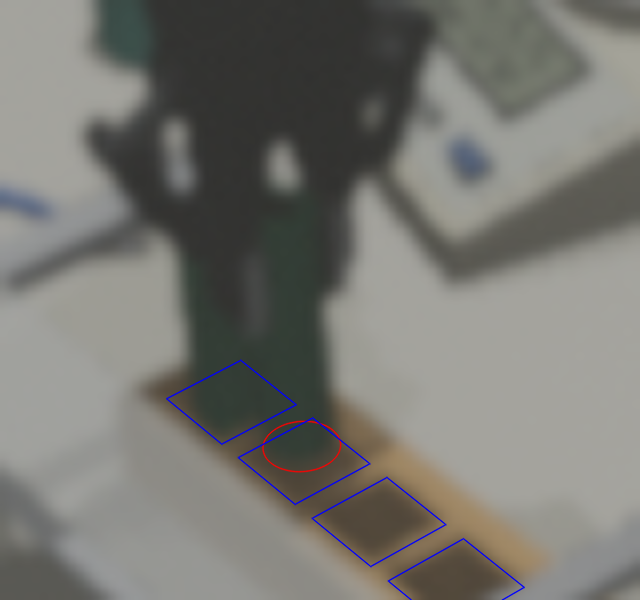

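```bash
python3 - <<'E'
from h import *
b=read_camera('scene');o=r.observe()['tool_pos']
g=np.clip((b.astype(float)-20)*2.2,0,255).astype(np.uint8)
ovd('scene',g,[(o[0],o[1],o[2]+h) for h in(-.0785,-.06,-.04,-.02)],(225,140,64,60),10,'pics/p17.png')
E
```

```text
(no output)
```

View pics/p17.png

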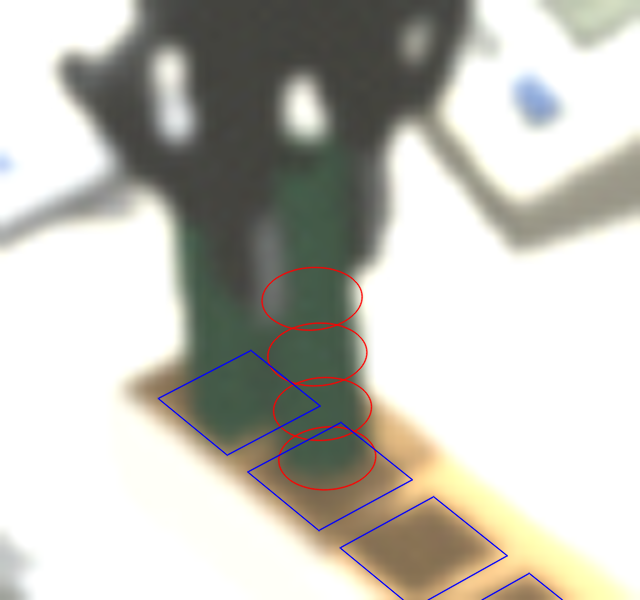

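>>> arm_command:
  increments: [-2,0,0,0,0,0,-3,0,3,0,0,0,-3,0,7,0,0,0,-3,0,10,0,0,0,-3,0,12,0,0,0]

```text
time_s: 19.43
tool_pos: [0.581, 0.2597, 0.1168]
ee_rot: [-179.8, 0.0, 91.7]
contact_force: [0.3, -0.2, -0.8]
grip_width: 0.0271
```

>>> arm_command:
  increments: [0,0,4,0,0,0,0,0,6,0,0,0,0,0,6,0,0,0]

```text
time_s: 19.68
tool_pos: [0.5809, 0.2597, 0.1107]
ee_rot: [-179.8, 0.0, 91.7]
contact_force: [-0.7, -1.6, -0.3]
grip_width: 0.0273
```

```bash
python3 - <<'E'
from h import *
go(.5817,.2620,.085)
b=read_camera('scene');o=r.observe()['tool_pos']
g=np.clip((b.astype(float)-20)*2.2,0,255).astype(np.uint8)
ovd('scene',g,[(o[0],o[1],.045)],(225,140,64,60),10,'pics/p18.png')
E
```

```text
t 19.68 tcp [0.5809 0.2597 0.1107] [-1.7976e+02  1.0000e-02  9.1720e+01] gw 0.0273 F [-0.7 -1.6 -0.3]
inc [ 2.2  1.  25.7] [-0.004  0.     0.   ] rows 0.6196511585090921 0.0336835398484942
```

View pics/p18.png

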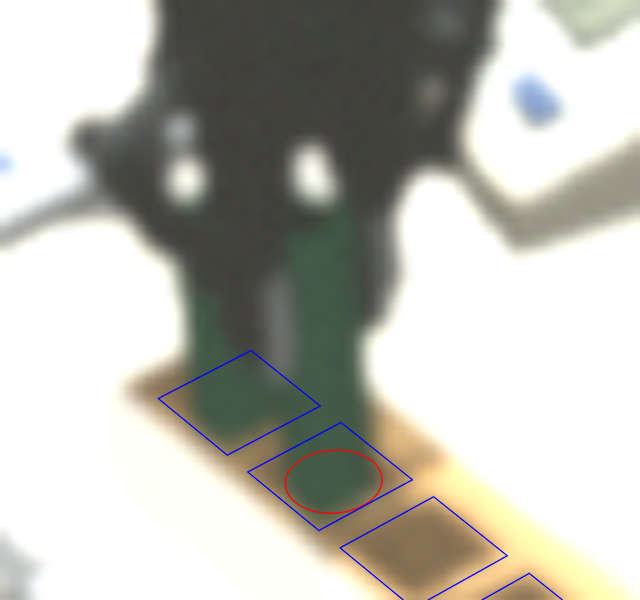

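>>> arm_command:
  increments: [0.5,0.5,7,0,0,0,0.5,0.5,14,0,0,0,0.5,0.5,19,0,0,0,0.5,0.5,23,0,0,0,0.5,0.5,25,0,0,0]

```text
time_s: 20.15
tool_pos: [0.5812, 0.2602, 0.0854]
ee_rot: [-179.7, 0.0, 91.7]
contact_force: [-0.2, -0.4, -0.6]
grip_width: 0.0273
```

```bash
python3 - <<'E'
from h import *
go(.5817,.2620,.085)
E
```

```text
t 20.15 tcp [0.5812 0.2602 0.0854] [-1.7974e+02  2.0000e-02  9.1720e+01] gw 0.0273 F [-0.2 -0.4 -0.6]
inc [1.8 0.6 0.4] [-0.005  0.     0.   ] rows 0.04661849962398176 0.03625923528394786
```

Release and rise.

>>> arm_command:
  increments: [0,0,0,0,0,0,0,0,0,0,0,0,0,0,0,0,0,0,0,0,0,0,0,0]
  jaw: 0.65

```text
time_s: 20.48
tool_pos: [0.5821, 0.2605, 0.0871]
ee_rot: [-179.9, -0.0, 91.7]
contact_force: [-0.0, 0.6, 0.1]
grip_width: 0.0552
```

>>> arm_command:
  increments: [0,0,-12,0,0,0,0,0,-45,0,0,0,0,0,-85,0,0,0,0,0,-115,0,0,0,0,0,-125,0,0,0]

```text
time_s: 20.9
tool_pos: [0.5844, 0.2611, 0.2179]
ee_rot: [179.7, -0.1, 91.7]
contact_force: [1.0, -0.2, 0.6]
grip_width: 0.056
```

```bash
python3 - <<'E'
from h import *
go(.419,-.1003,.20)
b=read_camera('scene')
ovd('scene',b,[(.5812,.2602,.111)],(200,120,120,100),6,'pics/p19.png')
E
```

```text
t 20.9 tcp [0.5844 0.2611 0.2179] [ 1.7967e+02 -1.4000e-01  9.1730e+01] gw 0.056 F [ 1.  -0.2  0.6]
inc [-356.3 -176.3   16.1] [ 0.006 -0.002  0.   ] rows 9.540893985051907 0.049679333278830125
```

View pics/p19.png

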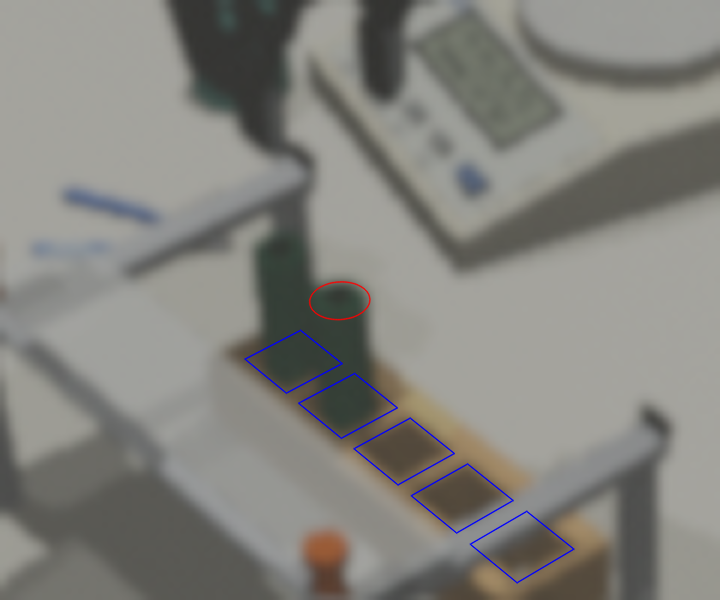

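>>> arm_command:
  increments: [-18,-9,0,0,0,0,-54,-27,0,0,0,0,-90,-45,0,0,0,0,-126,-63,0,0,0,0,-163,-80,0,0,0,0]

```text
time_s: 21.37
tool_pos: [0.5052, 0.094, 0.2103]
ee_rot: [-179.7, 0.0, 91.8]
contact_force: [0.7, -1.2, 0.5]
grip_width: 0.0555
```

>>> arm_command:
  increments: [-36,-18,0,0,0,0,-72,-36,0,0,0,0,-108,-54,0,0,0,0,-144,-72,5,0,0,0,-172,-86,12,0,0,0]

```text
time_s: 21.78
tool_pos: [0.4245, -0.0813, 0.1993]
ee_rot: [-179.8, 0.0, 91.7]
contact_force: [1.0, -0.3, 0.6]
grip_width: 0.0559
```

```bash
python3 - <<'E'
from h import *
go(.419,-.1003,.17)
E
```

```text
t 21.78 tcp [ 0.4245 -0.0813  0.1993] [-1.7982e+02  2.0000e-02  9.1670e+01] gw 0.0559 F [ 1.  -0.3  0.6]
inc [-18.8  -6.   29.3] [-0.003  0.    -0.   ] rows 0.8481596524932651 0.026200883739007686
```

>>> arm_command:
  increments: [-9,-3,10,0,0,0,-16,-5,20,0,0,0,-18,-6,26,0,0,0,-18,-6,29,0,0,0,-18,-6,29,0,0,0]

```text
time_s: 22.2
tool_pos: [0.42, -0.097, 0.1699]
ee_rot: [-179.7, -0.1, 91.7]
contact_force: [0.5, 0.6, -0.4]
grip_width: 0.0558
```

>>> arm_command:
  increments: [0,0,0,0,0,0,0,0,0,0,0,0]

```text
time_s: 22.37
tool_pos: [0.4211, -0.0971, 0.1713]
ee_rot: [-179.9, 0.0, 91.8]
contact_force: [0.4, 0.8, 0.2]
grip_width: 0.0555
```

```bash
python3 - <<'E'
from h import *
go(.419,-.1003,.078)
E
```

```text
t 22.37 tcp [ 0.4211 -0.0971  0.1713] [-179.85    0.     91.79] gw 0.0555 F [0.4 0.8 0.2]
inc [-3.1 -1.9 93.3] [-0.003  0.     0.002] rows 2.2394113325608416 0.024441476955983192
```

>>> arm_command:
  increments: [-2.2,-1.5,15,0,0,0,-2.2,-1.5,45,0,0,0,-2.2,-1.5,73,0,0,0,-2.2,-1.5,88,0,0,0,-2.2,-1.5,93,0,0,0]

```text
time_s: 22.78
tool_pos: [0.4177, -0.0987, 0.0761]
ee_rot: [-179.7, -0.1, 91.8]
contact_force: [-0.6, 0.5, 0.4]
grip_width: 0.0553
```

>>> arm_command:
  increments: [0,0,0,0,0,0,0,0,0,0,0,0,0,0,0,0,0,0]

```text
time_s: 23.03
tool_pos: [0.4202, -0.1002, 0.0794]
ee_rot: [-180.0, 0.1, 91.7]
contact_force: [0.9, -0.1, 0.7]
grip_width: 0.0553
```

>>> arm_command:
  increments: [0,0,0,0,0,0,0,0,0,0,0,0,0,0,0,0,0,0,0,0,0,0,0,0,0,0,0,0,0,0]
  jaw: 0

```text
time_s: 23.45
tool_pos: [0.4197, -0.1003, 0.0791]
ee_rot: [-179.9, 0.0, 91.7]
contact_force: [-1.2, 0.6, 6.6]
grip_width: 0.0272
```

```bash
python3 - <<'E'
from h import *
go(.419,-.1003,.078)
b=read_camera('scene')
crop(b,245,215,140,120,5,'pics/p20s.png')
E
```

```text
t 23.45 tcp [ 0.4197 -0.1003  0.0791] [-1.7994e+02  5.0000e-02  9.1720e+01] gw 0.0272 F [-1.2  0.6  6.6]
inc [-0.  -0.7  1.1] [-0.001  0.001  0.   ] rows 0.032013454198247325 0.011122902560497297
```

View pics/p20s.png

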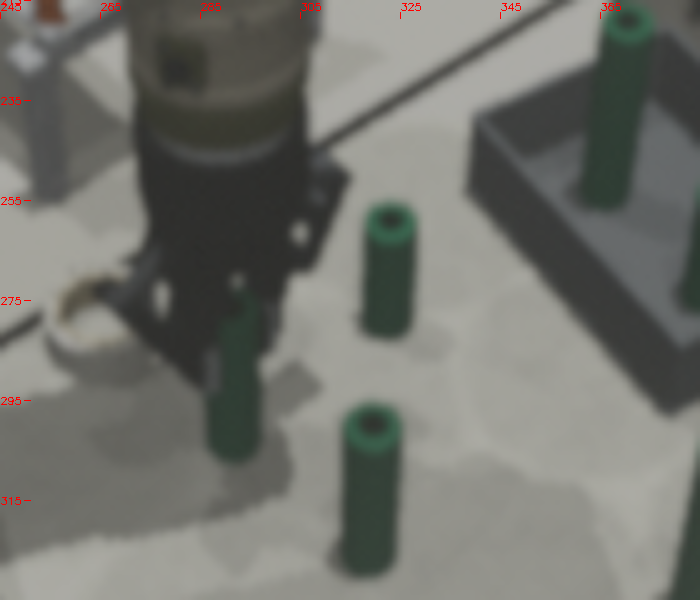

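>>> arm_command:
  increments: [0,0,-15,0,0,0,0,0,-50,0,0,0,0,0,-90,0,0,0,0,0,-130,0,0,0,0,0,-170,0,0,0]

```text
time_s: 23.92
tool_pos: [0.4188, -0.0996, 0.2499]
ee_rot: [-179.8, -0.0, 91.7]
contact_force: [1.4, -0.6, 0.1]
grip_width: 0.0272
```

```bash
python3 - <<'E'
from h import *
go(.583,.217,.255)
E
```

```text
t 23.92 tcp [ 0.4188 -0.0996  0.2499] [-1.7981e+02 -2.0000e-02  9.1710e+01] gw 0.0272 F [ 1.4 -0.6  0.1]
inc [311.6 173.6  -5.6] [-0.003 -0.     0.   ] rows 8.553937905243004 0.026577076786621724
```

>>> arm_command:
  increments: [18,10,0,0,0,0,53,29,-4,0,0,0,88,49,-4,0,0,0,123,69,-4,0,0,0,158,88,-4,0,0,0]

```text
time_s: 24.33
tool_pos: [0.5034, 0.0623, 0.2522]
ee_rot: [-179.9, 0.0, 91.7]
contact_force: [1.0, -1.2, -0.5]
grip_width: 0.0272
```

>>> arm_command:
  increments: [35,19,0,0,0,0,70,39,0,0,0,0,105,58,0,0,0,0,132,74,0,0,0,0,148,82,10,0,0,0]

```text
time_s: 24.75
tool_pos: [0.5823, 0.2146, 0.2427]
ee_rot: [180.0, -0.1, 91.9]
contact_force: [0.8, -0.3, 0.4]
grip_width: 0.0268
```

>>> arm_command:
  increments: [4,2,20,0,0,0,6,4,50,0,0,0,6,4,75,0,0,0,6,4,85,0,0,0,6,4,88,0,0,0]

```text
time_s: 25.17
tool_pos: [0.5819, 0.2168, 0.1508]
ee_rot: [-179.5, 0.1, 91.7]
contact_force: [0.6, -0.4, -0.8]
grip_width: 0.0275
```

>>> arm_command:
  increments: [0,0,0,0,0,0,0,0,0,0,0,0,0,0,0,0,0,0,0,0,0,0,0,0]

```text
time_s: 25.5
tool_pos: [0.5848, 0.2173, 0.1555]
ee_rot: [180.0, -0.0, 91.7]
contact_force: [-0.4, 0.6, -0.1]
grip_width: 0.0267
```

```bash
python3 - <<'E'
from h import *
go(.583,.217,.13)
E
```

```text
t 25.5 tcp [0.5848 0.2173 0.1555] [ 1.7999e+02 -4.0000e-02  9.1700e+01] gw 0.0267 F [-0.4  0.6 -0.1]
inc [-0.2 -1.8 25.5] [ 0.    -0.001  0.   ] rows 0.6121473766782869 0.005817028361794749
```

>>> arm_command:
  increments: [0,-1.5,10,0,0,0,0,-1.5,19,0,0,0,0,-1.5,24,0,0,0,0,-1.5,26,0,0,0,0,-1.5,26,0,0,0]

```text
time_s: 25.92
tool_pos: [0.5814, 0.217, 0.1263]
ee_rot: [-179.7, 0.0, 91.7]
contact_force: [-0.5, -0.7, -0.9]
grip_width: 0.0269
```

```bash
python3 - <<'E'
from h import *
go(.583,.217,.085)
b=read_camera('scene');o=r.observe()['tool_pos']
g=np.clip((b.astype(float)-20)*2.2,0,255).astype(np.uint8)
ovd('scene',g,[(o[0],o[1],o[2]-.0785)],(235,140,64,60),10,'pics/p21.png')
E
```

```text
t 25.92 tcp [0.5814 0.217  0.1263] [-1.797e+02  2.000e-02  9.172e+01] gw 0.0269 F [-0.5 -0.7 -0.9]
inc [ 0.   1.8 41.2] [-0.005  0.     0.   ] rows 0.9899775886996949 0.04143003882564046
```

View pics/p21.png

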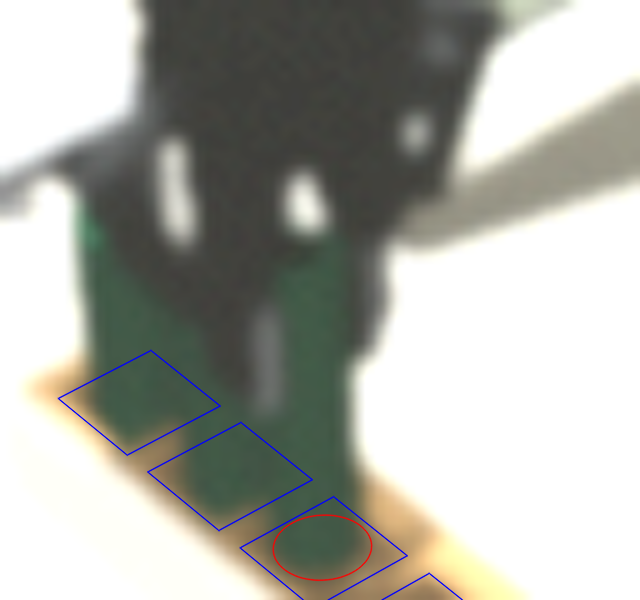

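>>> arm_command:
  increments: [-2,1,0,0,0,0,-2,1,5,0,0,0,-2,1,12,0,0,0,-2,1,16,0,0,0,-2,1,18,0,0,0]

```text
time_s: 26.38
tool_pos: [0.5829, 0.2155, 0.1089]
ee_rot: [-179.8, -0.1, 91.7]
contact_force: [-0.4, 1.9, 0.2]
grip_width: 0.0271
```

```bash
python3 - <<'E'
from h import *
go(.583,.217,.085)
b=read_camera('scene');o=r.observe()['tool_pos']
g=np.clip((b.astype(float)-20)*2.2,0,255).astype(np.uint8)
ovd('scene',g,[],(235,140,64,60),10,'pics/p22.png')
E
```

```text
t 26.38 tcp [0.5829 0.2155 0.1089] [-1.798e+02 -5.000e-02  9.173e+01] gw 0.0271 F [-0.4  1.9  0.2]
inc [ 1.4  0.2 23.9] [-0.004 -0.001  0.001] rows 0.5742605266094817 0.029618690528374392
```

View pics/p22.png

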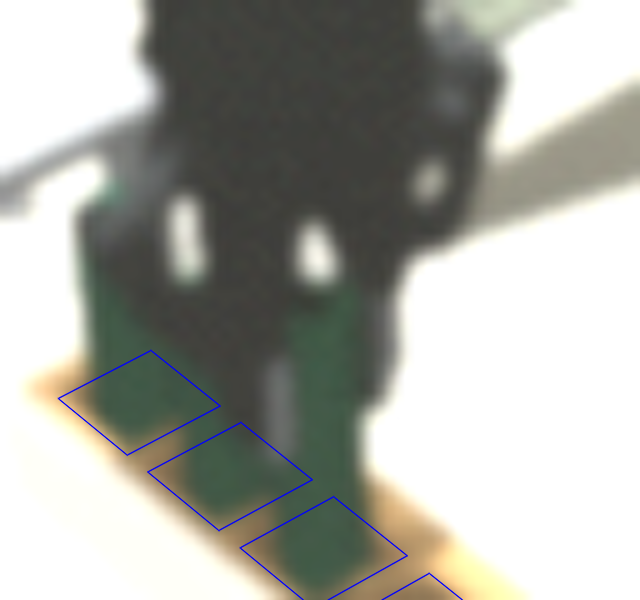

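>>> arm_command:
  increments: [0.7,0,7,0,0,0,0.7,0,14,0,0,0,0.7,0,19,0,0,0,0.7,0,22,0,0,0,0.7,0,23.5,0,0,0]

```text
time_s: 26.85
tool_pos: [0.5825, 0.2158, 0.0852]
ee_rot: [-179.7, 0.0, 91.7]
contact_force: [-3.0, 0.8, 8.3]
grip_width: 0.0266
```

>>> arm_command:
  increments: [0,0,0,0,0,0,0,0,0,0,0,0]

```text
time_s: 27.02
tool_pos: [0.5829, 0.2158, 0.0859]
ee_rot: [-179.8, 0.0, 91.7]
contact_force: [0.0, 0.5, -0.7]
grip_width: 0.0271
```

>>> arm_command:
  increments: [0,0,0,0,0,0,0,0,0,0,0,0,0,0,0,0,0,0,0,0,0,0,0,0]
  jaw: 0.65

```text
time_s: 27.35
tool_pos: [0.5834, 0.2158, 0.0864]
ee_rot: [-179.9, 0.0, 91.7]
contact_force: [-0.7, -0.2, -0.4]
grip_width: 0.0555
```

>>> arm_command:
  increments: [0,0,-12,0,0,0,0,0,-45,0,0,0,0,0,-85,0,0,0,0,0,-115,0,0,0,0,0,-125,0,0,0]

```text
time_s: 27.77
tool_pos: [0.5857, 0.2163, 0.217]
ee_rot: [179.7, -0.1, 91.7]
contact_force: [1.6, -0.3, 0.3]
grip_width: 0.0554
```

```bash
python3 - <<'E'
from h import *
go(.4268,-.1920,.21)
b=read_camera('scene')
ovd('scene',b,[],(200,120,120,100),6,'pics/p23.png')
E
```

```text
t 27.77 tcp [0.5857 0.2163 0.217 ] [ 1.7969e+02 -9.0000e-02  9.1720e+01] gw 0.0554 F [ 1.6 -0.3  0.3]
inc [-403.4 -171.1    5.5] [ 0.005 -0.002  0.   ] rows 10.509132991975907 0.044484516746024765
```

View pics/p23.png

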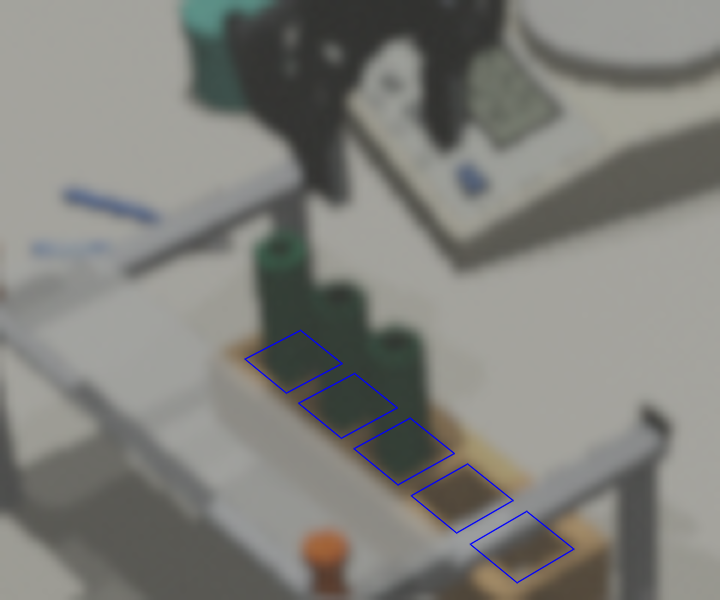

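>>> arm_command:
  increments: [-18,-8,0,0,0,0,-54,-23,0,0,0,0,-92,-39,0,0,0,0,-130,-55,0,0,0,0,-168,-71,0,0,0,0]

```text
time_s: 28.23
tool_pos: [0.5158, 0.0446, 0.2096]
ee_rot: [-179.7, -0.0, 91.8]
contact_force: [0.8, -1.7, 0.5]
grip_width: 0.0556
```

>>> arm_command:
  increments: [-38,-16,0,0,0,0,-76,-32,0,0,0,0,-114,-48,0,0,0,0,-152,-64,5,0,0,0,-190,-81,12,0,0,0]

```text
time_s: 28.65
tool_pos: [0.4412, -0.1476, 0.1987]
ee_rot: [-179.8, 0.0, 91.7]
contact_force: [-0.3, -0.1, -0.6]
grip_width: 0.0558
```

>>> arm_command:
  increments: [-25,-11,10,0,0,0,-37,-17,20,0,0,0,-43,-19,30,0,0,0,-44,-19,32,0,0,0,-44,-19,32,0,0,0]

```text
time_s: 29.07
tool_pos: [0.4239, -0.1898, 0.1661]
ee_rot: [-179.7, -0.1, 91.7]
contact_force: [0.4, 0.5, 0.1]
grip_width: 0.0552
```

>>> arm_command:
  increments: [0,0,0,0,0,0,0,0,0,0,0,0,0,0,0,0,0,0]

```text
time_s: 29.32
tool_pos: [0.4254, -0.1898, 0.1681]
ee_rot: [-179.9, 0.0, 91.8]
contact_force: [-0.1, 0.9, -0.2]
grip_width: 0.0557
```

```bash
python3 - <<'E'
from h import *
go(.4268,-.1920,.078)
E
```

```text
t 29.32 tcp [ 0.4254 -0.1898  0.1681] [-1.7988e+02  2.0000e-02  9.1830e+01] gw 0.0557 F [-0.1  0.9 -0.2]
inc [-2.2  1.5 90.1] [-0.002  0.     0.002] rows 2.162052840982808 0.024859208102862896
```

>>> arm_command:
  increments: [-0.5,1,15,0,0,0,-0.5,1,45,0,0,0,-0.5,1,70,0,0,0,-0.5,1,85,0,0,0,-0.5,1,90,0,0,0]

```text
time_s: 29.73
tool_pos: [0.4244, -0.1895, 0.0756]
ee_rot: [-179.7, -0.1, 91.8]
contact_force: [-0.8, -0.1, 0.5]
grip_width: 0.0555
```

>>> arm_command:
  increments: [0,0,0,0,0,0,0,0,0,0,0,0,0,0,0,0,0,0]

```text
time_s: 29.98
tool_pos: [0.4265, -0.1915, 0.079]
ee_rot: [-179.9, 0.1, 91.7]
contact_force: [-0.6, 0.7, -0.7]
grip_width: 0.0556
```

>>> arm_command:
  increments: [0,0,0,0,0,0,0,0,0,0,0,0,0,0,0,0,0,0,0,0,0,0,0,0,0,0,0,0,0,0]
  jaw: 0

```text
time_s: 30.4
tool_pos: [0.4262, -0.1915, 0.0786]
ee_rot: [-179.9, 0.1, 91.7]
contact_force: [-0.5, 1.2, 6.6]
grip_width: 0.0266
```

>>> arm_command:
  increments: [0,0,-15,0,0,0,0,0,-50,0,0,0,0,0,-90,0,0,0,0,0,-130,0,0,0,0,0,-170,0,0,0]

```text
time_s: 30.82
tool_pos: [0.4252, -0.1906, 0.2493]
ee_rot: [-179.8, -0.0, 91.7]
contact_force: [1.0, -0.4, 0.3]
grip_width: 0.0275
```

```bash
python3 - <<'E'
from h import *
go(.5843,.1718,.255)
E
```

```text
t 30.82 tcp [ 0.4252 -0.1906  0.2493] [-1.7979e+02 -3.0000e-02  9.1710e+01] gw 0.0275 F [ 1.  -0.4  0.3]
inc [357.5 169.8  -6.2] [-0.004 -0.001  0.   ] rows 9.49287460891394 0.02940583079470398
```

>>> arm_command:
  increments: [18,9,0,0,0,0,54,26,-4,0,0,0,90,43,-4,0,0,0,127,60,-4,0,0,0,164,78,-4,0,0,0]

```text
time_s: 31.23
tool_pos: [0.4992, -0.0233, 0.2517]
ee_rot: [-179.9, 0.0, 91.7]
contact_force: [0.4, -0.5, -0.9]
grip_width: 0.0275
```

>>> arm_command:
  increments: [37,17,0,0,0,0,74,35,0,0,0,0,111,53,0,0,0,0,148,71,0,0,0,0,177,84,10,0,0,0]

```text
time_s: 31.65
tool_pos: [0.5793, 0.1577, 0.2426]
ee_rot: [180.0, -0.0, 91.8]
contact_force: [1.2, -0.7, -0.0]
grip_width: 0.0274
```

>>> arm_command:
  increments: [12,6,20,0,0,0,16,8,50,0,0,0,17,8,75,0,0,0,17,8,85,0,0,0,17,8,88,0,0,0]

```text
time_s: 32.07
tool_pos: [0.5829, 0.1717, 0.1503]
ee_rot: [-179.5, 0.0, 91.7]
contact_force: [-0.5, -1.2, 0.3]
grip_width: 0.0273
```

>>> arm_command:
  increments: [0,0,0,0,0,0,0,0,0,0,0,0,0,0,0,0,0,0,0,0,0,0,0,0]

```text
time_s: 32.4
tool_pos: [0.5859, 0.1717, 0.155]
ee_rot: [180.0, -0.0, 91.7]
contact_force: [-0.1, -0.6, -0.2]
grip_width: 0.0272
```

```bash
python3 - <<'E'
from h import *
go(.5843,.1722,.13)
E
```

```text
t 32.4 tcp [0.5859 0.1717 0.155 ] [ 1.7999e+02 -3.0000e-02  9.1680e+01] gw 0.0272 F [-0.1 -0.6 -0.2]
inc [ 0.5 -1.6 25. ] [ 0. -0. -0.] rows 0.6018633790282897 0.004376829052127658
```

>>> arm_command:
  increments: [0.5,-1,10,0,0,0,0.5,-1,19,0,0,0,0.5,-1,24,0,0,0,0.5,-1,26,0,0,0,0.5,-1,26,0,0,0]

```text
time_s: 32.82
tool_pos: [0.5829, 0.1722, 0.1259]
ee_rot: [-179.7, 0.0, 91.7]
contact_force: [-0.8, 0.6, -1.3]
grip_width: 0.0273
```

```bash
python3 - <<'E'
from h import *
go(.5843,.172,.085)
b=read_camera('scene');o=r.observe()['tool_pos']
g=np.clip((b.astype(float)-20)*2.2,0,255).astype(np.uint8)
ovd('scene',g,[(o[0],o[1],o[2]-.0785)],(240,150,64,60),10,'pics/p24.png')
E
```

```text
t 32.82 tcp [0.5829 0.1722 0.1259] [-1.797e+02  1.000e-02  9.172e+01] gw 0.0273 F [-0.8  0.6 -1.3]
inc [-0.3  1.6 40.8] [-0.005  0.     0.   ] rows 0.9803309313103212 0.04194904278887594
```

View pics/p24.png

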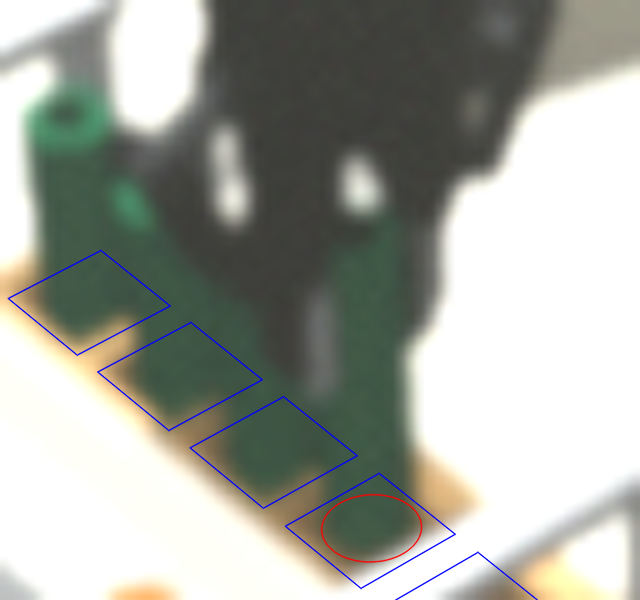

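>>> arm_command:
  increments: [-1,1,0,0,0,0,-1,1,5,0,0,0,-1,1,12,0,0,0,-1,1,16,0,0,0,-1,1,18,0,0,0]

```text
time_s: 33.28
tool_pos: [0.5858, 0.1729, 0.11]
ee_rot: [180.0, -0.2, 91.8]
contact_force: [-0.5, 4.1, 1.7]
grip_width: 0.0274
```

```bash
python3 - <<'E'
from h import *
go(.5843,.172,.085)
E
```

```text
t 33.28 tcp [0.5858 0.1729 0.11  ] [179.99  -0.19  91.77] gw 0.0274 F [-0.5  4.1  1.7]
inc [-0.9 -1.6 25. ] [ 0.    -0.003  0.001] rows 0.599992922752991 0.028655799216919586
```

>>> arm_command:
  increments: [1,0,0,0,0,0,1.2,-0.5,0,0,0,0,1.2,-0.5,0,0,0,0]

```text
time_s: 33.53
tool_pos: [0.5844, 0.1731, 0.1091]
ee_rot: [-179.9, -0.0, 91.7]
contact_force: [1.6, 2.6, 0.2]
grip_width: 0.0269
```

```bash
python3 - <<'E'
from h import *
go(.5843,.172,.085)
b=read_camera('scene');o=r.observe()['tool_pos']
g=np.clip((b.astype(float)-20)*2.2,0,255).astype(np.uint8)
ovd('scene',g,[],(240,150,64,60),10,'pics/p25.png')
E
```

```text
t 33.53 tcp [0.5844 0.1731 0.1091] [-1.7985e+02 -5.0000e-02  9.1740e+01] gw 0.0269 F [1.6 2.6 0.2]
inc [-1.1 -0.  24.1] [-0.003 -0.001  0.001] rows 0.5778191964966753 0.02248522982391471
```

View pics/p25.png

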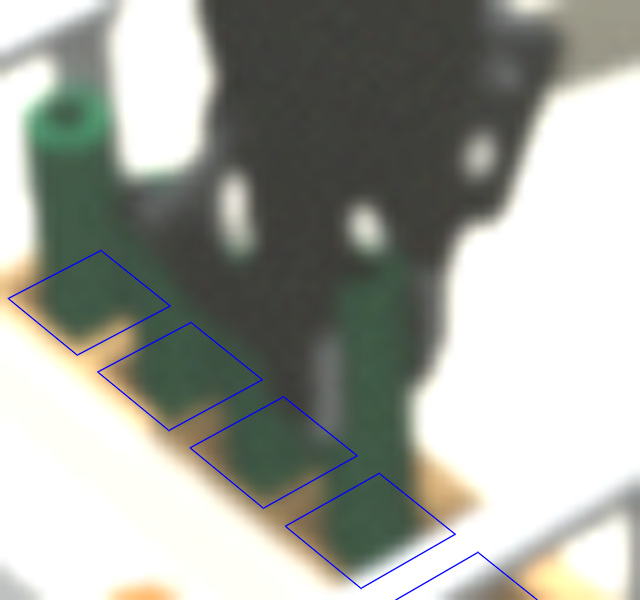

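>>> arm_command:
  increments: [1.2,0,5,0,0,0,1.2,0,12,0,0,0,1.2,0,18,0,0,0,1.2,0,22,0,0,0,1.2,0,23.5,0,0,0]

```text
time_s: 34.0
tool_pos: [0.583, 0.1735, 0.0841]
ee_rot: [-179.7, 0.0, 91.7]
contact_force: [0.1, 2.8, 0.7]
grip_width: 0.0271
```

>>> arm_command:
  increments: [0,0,0,0,0,0,0,0,0,0,0,0]

```text
time_s: 34.17
tool_pos: [0.5835, 0.1735, 0.0851]
ee_rot: [-179.7, 0.0, 91.7]
contact_force: [0.1, 1.1, -2.2]
grip_width: 0.0269
```

>>> arm_command:
  increments: [0,0,0,0,0,0,0,0,0,0,0,0,0,0,0,0,0,0,0,0,0,0,0,0]
  jaw: 0.65

```text
time_s: 34.5
tool_pos: [0.5844, 0.1735, 0.086]
ee_rot: [-179.9, 0.0, 91.7]
contact_force: [-0.5, -0.1, -1.2]
grip_width: 0.0555
```

>>> arm_command:
  increments: [0,0,-12,0,0,0,0,0,-45,0,0,0,0,0,-85,0,0,0,0,0,-115,0,0,0,0,0,-125,0,0,0]

```text
time_s: 34.92
tool_pos: [0.5868, 0.174, 0.2166]
ee_rot: [179.7, -0.0, 91.7]
contact_force: [0.7, 0.7, 0.6]
grip_width: 0.0553
```

```bash
python3 - <<'E'
from h import *
go(.4391,-.3505,.21)
b=read_camera('scene')
ovd('scene',b,[],(200,120,120,100),6,'pics/p26.png')
cv2.imwrite('pics/p26f.png',b[:,:,::-1])
E
```

```text
t 34.92 tcp [0.5868 0.174  0.2166] [ 1.7968e+02 -5.0000e-02  9.1710e+01] gw 0.0553 F [0.7 0.7 0.6]
inc [-519.9 -163.3    5.3] [ 0.006 -0.001  0.   ] rows 13.068062885984805 0.04469567864458809
```

View pics/p26.png

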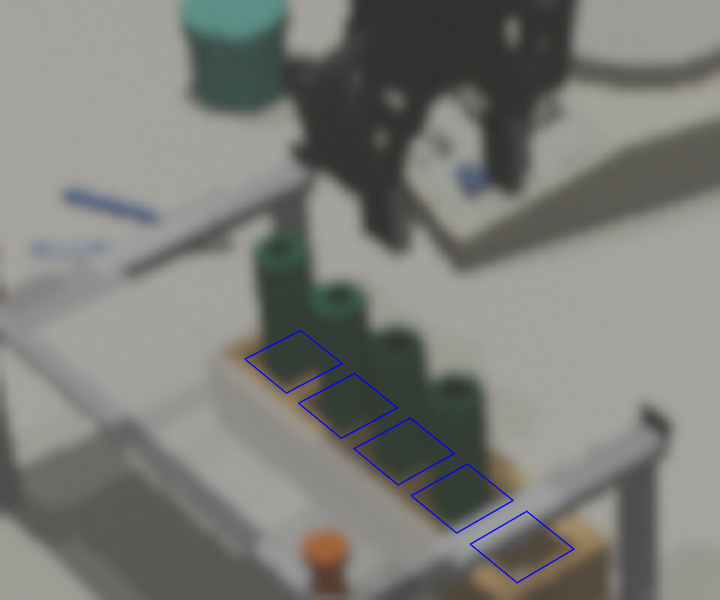

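View pics/p26f.png

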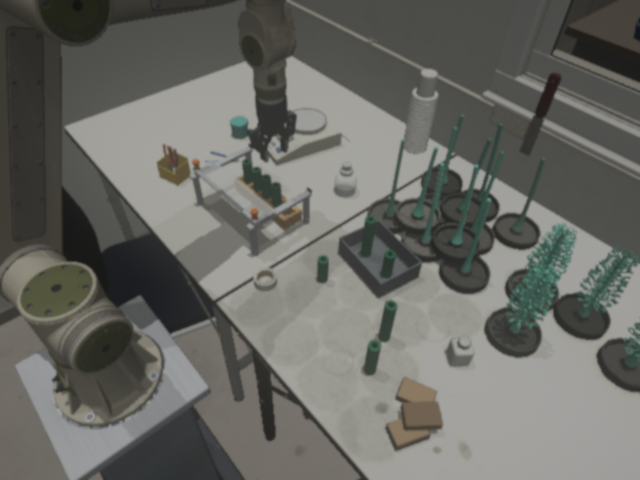

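>>> arm_command:
  increments: [-18,-6,0,0,0,0,-55,-17,0,0,0,0,-94,-30,0,0,0,0,-133,-42,0,0,0,0,-172,-54,0,0,0,0]

```text
time_s: 35.38
tool_pos: [0.5341, -0.001, 0.2092]
ee_rot: [-179.7, -0.0, 91.8]
contact_force: [1.0, -0.5, 0.3]
grip_width: 0.0554
```

>>> arm_command:
  increments: [-39,-12,0,0,0,0,-78,-24,0,0,0,0,-117,-37,0,0,0,0,-156,-49,0,0,0,0,-195,-61,0,0,0,0]

```text
time_s: 35.8
tool_pos: [0.4789, -0.1979, 0.2096]
ee_rot: [-179.7, -0.1, 91.7]
contact_force: [1.2, 0.0, -0.3]
grip_width: 0.0556
```

>>> arm_command:
  increments: [-38,-12,0,0,0,0,-76,-24,0,0,0,0,-112,-35,0,0,0,0,-138,-43,0,0,0,0,-150,-47,0,0,0,0]

```text
time_s: 36.22
tool_pos: [0.4363, -0.351, 0.2094]
ee_rot: [-179.7, -0.0, 91.5]
contact_force: [-0.7, -0.4, 0.6]
grip_width: 0.0552
```

```bash
python3 - <<'E'
from h import *
go(.4391,-.3500,.17)
E
```

```text
t 36.22 tcp [ 0.4363 -0.351   0.2094] [-1.7975e+02 -2.0000e-02  9.1500e+01] gw 0.0552 F [-0.7 -0.4  0.6]
inc [ 1.   3.  39.4] [-0.004 -0.    -0.004] rows 0.9480611758459908 0.04519249836373067
```

>>> arm_command:
  increments: [1,2,15,0,0,0,1,2,30,0,0,0,1,2,39,0,0,0,1,2,40,0,0,0,1,2,40,0,0,0]

```text
time_s: 36.63
tool_pos: [0.4395, -0.3456, 0.17]
ee_rot: [-179.7, -0.1, 91.8]
contact_force: [-0.5, 0.2, 0.2]
grip_width: 0.0557
```

>>> arm_command:
  increments: [0,0,0,0,0,0,0,0,0,0,0,0]

```text
time_s: 36.8
tool_pos: [0.4404, -0.3468, 0.1719]
ee_rot: [-179.9, 0.1, 91.8]
contact_force: [0.2, -0.8, 0.1]
grip_width: 0.0556
```

```bash
python3 - <<'E'
from h import *
go(.4391,-.3500,.078)
E
```

```text
t 36.8 tcp [ 0.4404 -0.3468  0.1719] [-1.7988e+02  5.0000e-02  9.1760e+01] gw 0.0556 F [ 0.2 -0.8  0.1]
inc [-3.1 -1.2 93.9] [-0.002  0.001  0.001] rows 2.254362926148466 0.019682289627329895
```

>>> arm_command:
  increments: [-2.3,-1,15,0,0,0,-2.3,-1,45,0,0,0,-2.3,-1,73,0,0,0,-2.3,-1,88,0,0,0,-2.3,-1,93.5,0,0,0]

```text
time_s: 37.22
tool_pos: [0.4378, -0.3479, 0.0756]
ee_rot: [-179.7, -0.1, 91.7]
contact_force: [-0.4, 0.9, -0.0]
grip_width: 0.0555
```

>>> arm_command:
  increments: [0,0,0,0,0,0,0,0,0,0,0,0,0,0,0,0,0,0]

```text
time_s: 37.47
tool_pos: [0.4397, -0.3501, 0.0793]
ee_rot: [-179.9, 0.1, 91.7]
contact_force: [0.3, 0.0, 0.9]
grip_width: 0.0554
```

>>> arm_command:
  increments: [0,0,0,0,0,0,0,0,0,0,0,0,0,0,0,0,0,0,0,0,0,0,0,0,0,0,0,0,0,0]
  jaw: 0

```text
time_s: 37.88
tool_pos: [0.4393, -0.3498, 0.0788]
ee_rot: [-179.9, 0.1, 91.7]
contact_force: [-0.4, -0.1, 7.2]
grip_width: 0.0271
```

>>> arm_command:
  increments: [0,0,-15,0,0,0,0,0,-50,0,0,0,0,0,-90,0,0,0,0,0,-130,0,0,0,0,0,-170,0,0,0]

```text
time_s: 38.3
tool_pos: [0.4386, -0.3486, 0.2491]
ee_rot: [-179.8, -0.0, 91.7]
contact_force: [0.0, -0.8, -0.1]
grip_width: 0.0269
```

```bash
python3 - <<'E'
from h import *
go(.5856,.130,.255)
E
```

```text
t 38.3 tcp [ 0.4386 -0.3486  0.2491] [-1.7979e+02 -5.0000e-02  9.1710e+01] gw 0.0269 F [ 0.  -0.8 -0.1]
inc [474.  161.2  -6.1] [-0.004 -0.001  0.   ] rows 12.006852155905142 0.03041596199289377
```

>>> arm_command:
  increments: [18,6,0,0,0,0,55,19,-4,0,0,0,93,32,-4,0,0,0,131,45,-4,0,0,0,169,58,-4,0,0,0]

```text
time_s: 38.72
tool_pos: [0.4921, -0.177, 0.2515]
ee_rot: [-179.8, -0.0, 91.7]
contact_force: [0.7, -0.2, -0.7]
grip_width: 0.0272
```

>>> arm_command:
  increments: [38,13,0,0,0,0,76,26,0,0,0,0,114,39,0,0,0,0,152,52,0,0,0,0,190,64,0,0,0,0]

```text
time_s: 39.13
tool_pos: [0.5505, 0.0154, 0.2512]
ee_rot: [-179.8, -0.0, 91.7]
contact_force: [0.4, -0.7, -0.2]
grip_width: 0.027
```

>>> arm_command:
  increments: [37,12,0,0,0,0,70,24,5,0,0,0,95,32,20,0,0,0,110,37,40,0,0,0,115,39,65,0,0,0]

```text
time_s: 39.55
tool_pos: [0.587, 0.1326, 0.1865]
ee_rot: [180.0, -0.1, 91.9]
contact_force: [0.9, -0.9, -1.7]
grip_width: 0.0269
```

>>> arm_command:
  increments: [0,0,20,0,0,0,0,0,30,0,0,0,0,0,33,0,0,0,0,0,33,0,0,0,0,0,33,0,0,0]

```text
time_s: 39.97
tool_pos: [0.5862, 0.1291, 0.1542]
ee_rot: [-179.9, -0.0, 91.7]
contact_force: [0.4, 0.4, -0.7]
grip_width: 0.027
```

```bash
python3 - <<'E'
from h import *
go(.5856,.130,.13)
E
```

```text
t 39.97 tcp [0.5862 0.1291 0.1542] [-1.7991e+02 -1.0000e-02  9.1680e+01] gw 0.027 F [ 0.4  0.4 -0.7]
inc [ 0.9 -0.5 24.2] [-0.002 -0.    -0.   ] rows 0.581801520028749 0.013128433982770091
```

>>> arm_command:
  increments: [0.7,0,10,0,0,0,0.7,0,19,0,0,0,0.7,0,24,0,0,0,0.7,0,26,0,0,0,0.7,0,26,0,0,0]

```text
time_s: 40.38
tool_pos: [0.5849, 0.13, 0.1262]
ee_rot: [-179.7, -0.0, 91.7]
contact_force: [-0.2, 0.1, -0.2]
grip_width: 0.0272
```

```bash
python3 - <<'E'
from h import *
go(.5856,.13,.085)
b=read_camera('scene');o=r.observe()['tool_pos']
g=np.clip((b.astype(float)-20)*2.2,0,255).astype(np.uint8)
ovd('scene',g,[(o[0],o[1],o[2]-.0785)],(250,160,64,60),10,'pics/p27.png')
E
```

```text
t 40.38 tcp [0.5849 0.13   0.1262] [-179.74   -0.     91.71] gw 0.0272 F [-0.2  0.1 -0.2]
inc [-0.1  0.9 41.2] [-0.005  0.     0.   ] rows 0.9886403300474228 0.03695732221497843
```

View pics/p27.png

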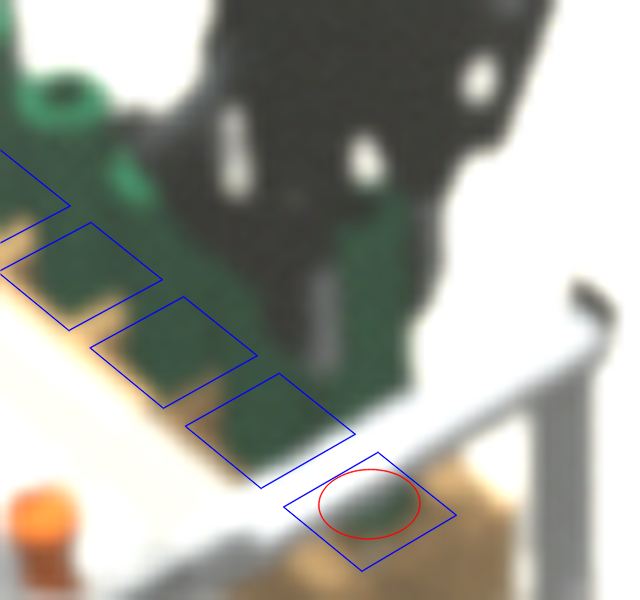

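>>> arm_command:
  increments: [0,0.5,4,0,0,0,0,0.5,8,0,0,0,0,0.5,12,0,0,0,0,0.5,16,0,0,0,0,0.5,18,0,0,0]

```text
time_s: 40.85
tool_pos: [0.5856, 0.1302, 0.1083]
ee_rot: [-179.8, 0.0, 91.7]
contact_force: [-0.3, -0.3, -0.7]
grip_width: 0.027
```

>>> arm_command:
  increments: [0,0,0,0,0,0,0,0,0,0,0,0]

```text
time_s: 41.02
tool_pos: [0.5858, 0.1302, 0.1089]
ee_rot: [-179.8, -0.0, 91.7]
contact_force: [-0.3, 0.1, -0.4]
grip_width: 0.0273
```

No contact force: in the cell. Going down.

>>> arm_command:
  increments: [0,0,5,0,0,0,0,0,12,0,0,0,0,0,18,0,0,0,0,0,22,0,0,0,0,0,23.5,0,0,0]

```text
time_s: 41.43
tool_pos: [0.5852, 0.1302, 0.0848]
ee_rot: [-179.7, -0.0, 91.7]
contact_force: [-2.3, -0.1, 7.1]
grip_width: 0.027
```

>>> arm_command:
  increments: [0,0,0,0,0,0,0,0,0,0,0,0]

```text
time_s: 41.6
tool_pos: [0.5858, 0.1302, 0.0855]
ee_rot: [-179.8, -0.0, 91.7]
contact_force: [-0.9, -0.3, -0.7]
grip_width: 0.027
```

>>> arm_command:
  increments: [0,0,0,0,0,0,0,0,0,0,0,0,0,0,0,0,0,0,0,0,0,0,0,0]
  jaw: 0.65

```text
time_s: 41.93
tool_pos: [0.5861, 0.1302, 0.0858]
ee_rot: [-179.9, -0.0, 91.7]
contact_force: [1.3, -0.5, 0.3]
grip_width: 0.0553
```

>>> arm_command:
  increments: [0,0,-12,0,0,0,0,0,-45,0,0,0,0,0,-85,0,0,0,0,0,-120,0,0,0,0,0,-140,0,0,0]

```text
time_s: 42.35
tool_pos: [0.5877, 0.1304, 0.2303]
ee_rot: [179.8, -0.0, 91.7]
contact_force: [-0.5, 0.3, 1.1]
grip_width: 0.0559
```

```bash
python3 - <<'E'
from h import *
go(.405,.344,.235)
b=read_camera('scene')
crop(b,180,130,140,115,5,'pics/p28.png')
cv2.imwrite('pics/p28f.png',b[:,:,::-1])
E
```

```text
t 42.35 tcp [0.5877 0.1304 0.2303] [ 1.7985e+02 -2.0000e-02  9.1720e+01] gw 0.0559 F [-0.5  0.3  1.1]
inc [ 219.  -176.2   -5.1] [ 0.003 -0.     0.   ] rows 6.741550518558258 0.021415114560658345
```

View pics/p28.png

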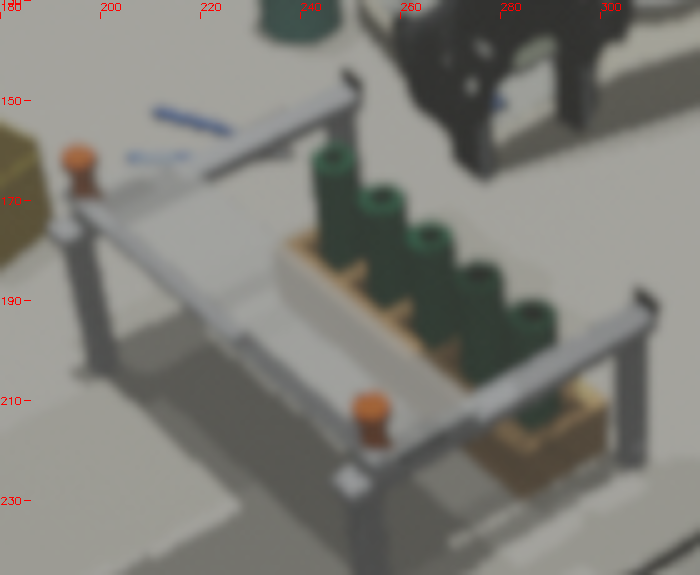

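```bash
python3 - <<'E'
from h import *
go(.393,.342,.235)
E
```

```text
t 42.4 tcp [0.5891 0.1305 0.2335] [ 1.7956e+02 -4.0000e-02  9.1720e+01] gw 0.0552 F [2.7 0.4 4. ]
inc [ 217.3 -189.6   -2.8] [ 0.008 -0.001  0.   ] rows 6.916622969053854 0.06129081875892021
```

View pics/p28f.png

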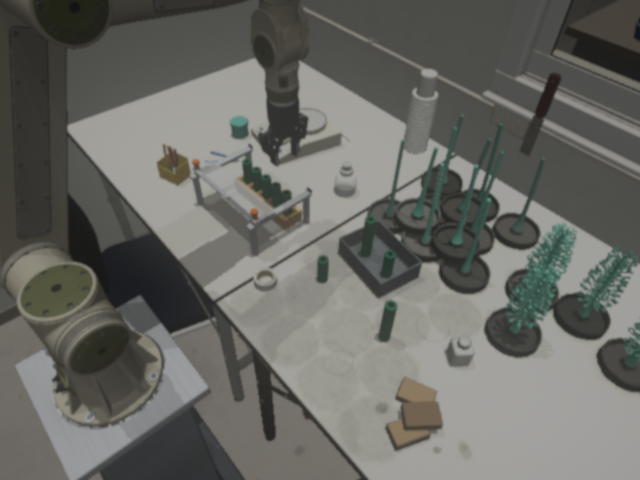

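>>> arm_command:
  increments: [15,-13,0,0,0,0,44,-38,0,0,0,0,74,-64,0,0,0,0,105,-92,0,0,0,0,136,-119,0,0,0,0]
  jaw: 0

```text
time_s: 42.82
tool_pos: [0.4619, 0.2633, 0.2258]
ee_rot: [-179.8, -0.0, 91.7]
contact_force: [0.2, 1.1, -0.3]
grip_width: -0.0002
```

>>> arm_command:
  increments: [30,-27,0,0,0,0,56,-49,0,0,0,0,74,-64,0,0,0,0,80,-70,0,0,0,0,81,-71,0,0,0,0]

```text
time_s: 43.23
tool_pos: [0.3885, 0.3425, 0.2262]
ee_rot: [-179.8, -0.0, 91.9]
contact_force: [0.5, -0.8, -0.3]
grip_width: 0.0003
```

>>> arm_command:
  increments: [0,0,0,0,0,0,0,0,0,0,0,0,0,0,0,0,0,0]

```text
time_s: 43.48
tool_pos: [0.391, 0.3405, 0.2261]
ee_rot: [-179.8, 0.0, 91.6]
contact_force: [0.9, 0.4, -0.2]
grip_width: -0.0002
```

```bash
python3 - <<'E'
from h import *
go(.393,.342,.154)
E
```

```text
t 43.48 tcp [0.391  0.3405 0.2261] [-1.7984e+02  1.0000e-02  9.1610e+01] gw -0.0002 F [ 0.9  0.4 -0.2]
inc [ 1.4  2.3 72.1] [-0.003  0.    -0.002] rows 1.730091387278474 0.025461761366423048
```

>>> arm_command:
  increments: [1,0,15,0,0,0,1.5,0,40,0,0,0,1.5,0,58,0,0,0,1.5,0,68,0,0,0,1.5,0,71,0,0,0]

```text
time_s: 43.9
tool_pos: [0.3894, 0.3415, 0.1533]
ee_rot: [-179.7, 0.1, 91.6]
contact_force: [0.2, -1.0, -0.9]
grip_width: -0.0
```

>>> arm_command:
  increments: [0,0,0,0,0,0,0,0,0,0,0,0,0,0,0,0,0,0]

```text
time_s: 44.15
tool_pos: [0.3906, 0.3432, 0.1564]
ee_rot: [-179.9, -0.1, 91.7]
contact_force: [-0.5, -0.4, 0.3]
grip_width: 0.0003
```

```bash
python3 - <<'E'
from h import *
go(.393,.342,.154)
crop(read_camera('scene'),160,110,140,115,5,'pics/p29.png')
E
```

```text
t 44.15 tcp [0.3906 0.3432 0.1564] [-1.7994e+02 -6.0000e-02  9.1700e+01] gw 0.0003 F [-0.5 -0.4  0.3]
inc [-1.3  2.4  2.4] [-0.001 -0.001 -0.   ] rows 0.08758106579476892 0.012676989662994034
```

View pics/p29.png

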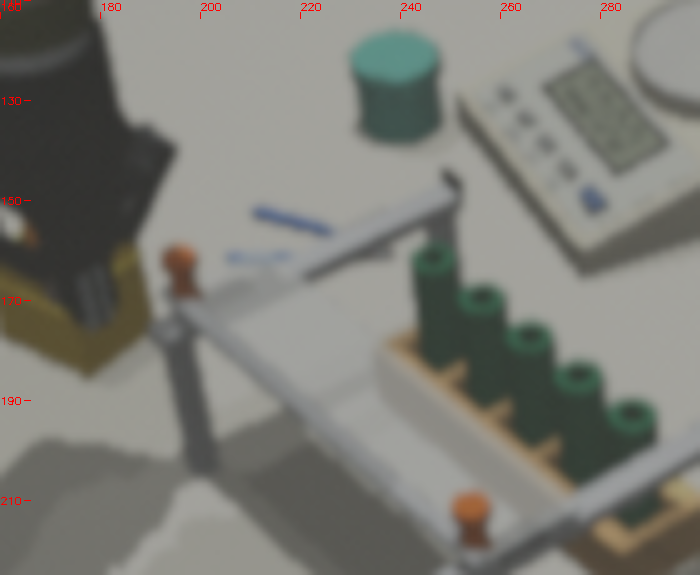

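>>> arm_command:
  increments: [0,6,2,0,0,0,0,13,2,0,0,0,0,19,2,0,0,0,0,23,2,0,0,0,0,25,2,0,0,0]

```text
time_s: 44.62
tool_pos: [0.4157, 0.3438, 0.1532]
ee_rot: [-179.9, -0.0, 91.7]
contact_force: [-0.1, 0.6, -0.3]
grip_width: -0.0002
```

>>> arm_command:
  increments: [0,3,0,0,0,0,0,5,0,0,0,0,0,7,0,0,0,0,0,9,0,0,0,0,0,9,0,0,0,0]

```text
time_s: 45.03
tool_pos: [0.4231, 0.344, 0.1531]
ee_rot: [-179.8, -0.0, 91.7]
contact_force: [-3.1, 0.3, 0.4]
grip_width: -0.0002
```

```bash
python3 - <<'E'
from h import *
go(.43,.342,.154)
crop(read_camera('scene'),160,110,140,115,5,'pics/p30.png')
E
```

```text
t 45.03 tcp [0.4231 0.344  0.1531] [-1.7976e+02 -1.0000e-02  9.1730e+01] gw -0.0002 F [-3.1  0.3  0.4]
inc [-2.2  6.8 -1. ] [-0.004 -0.     0.001] rows 0.17326031558391816 0.033967633520347734
```

View pics/p30.png

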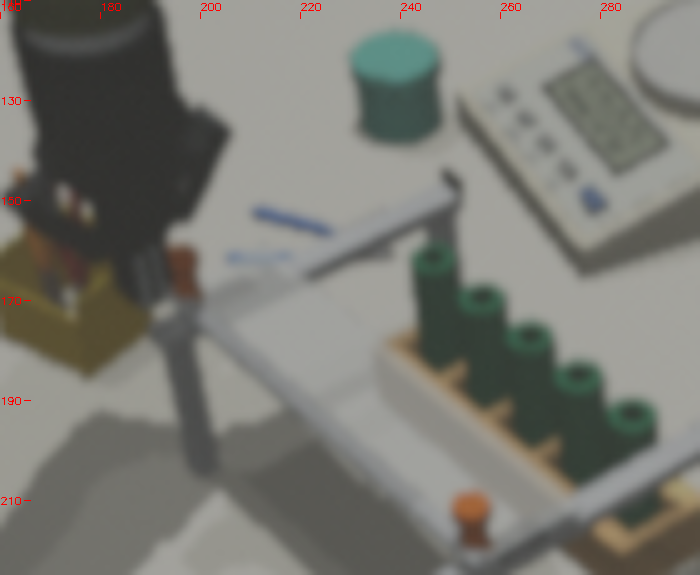

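>>> arm_command:
  increments: [0,3,0,0,0,0,0,6,0,0,0,0,0,9,0,0,0,0,0,9,0,0,0,0]

```text
time_s: 45.42
tool_pos: [0.4331, 0.3445, 0.153]
ee_rot: [-179.8, -0.0, 91.7]
contact_force: [-1.6, 2.2, 0.9]
grip_width: -0.0003
```

```bash
python3 - <<'E'
from h import *
go(.395,.34,.154)
crop(read_camera('scene'),160,110,140,115,5,'pics/p31.png')
E
```

```text
t 45.42 tcp [0.4331 0.3445 0.153 ] [-1.7984e+02 -2.0000e-02  9.1720e+01] gw -0.0003 F [-1.6  2.2  0.9]
inc [ -3.3 -38.2  -0.9] [-0.003 -0.     0.   ] rows 0.9197621958838269 0.02251404202039199
```

View pics/p31.png

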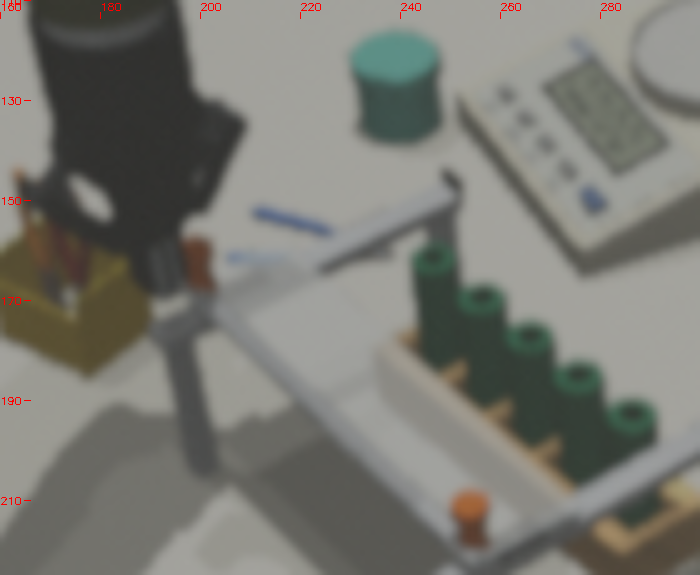

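>>> arm_command:
  increments: [0,-15,0,0,0,0,-10,-32,0,0,0,0,-45,-34,0,0,0,0,-85,-34,0,0,0,0,-125,-34,0,0,0,0]

```text
time_s: 45.88
tool_pos: [0.4028, 0.217, 0.1534]
ee_rot: [-180.0, 0.1, 91.8]
contact_force: [1.5, -0.9, -0.1]
grip_width: 0.0001
```

>>> arm_command:
  increments: [-40,0,0,0,0,0,-80,0,0,0,0,0,-110,0,0,0,0,0,-127,0,0,0,0,0,-133,0,0,0,0,0]

```text
time_s: 46.3
tool_pos: [0.4072, 0.0822, 0.1535]
ee_rot: [-179.9, 0.1, 91.5]
contact_force: [-0.1, 0.3, 0.5]
grip_width: -0.0001
```

>>> arm_command:
  increments: [0,0,0,0,0,0,0,0,0,0,0,0]

```text
time_s: 46.47
tool_pos: [0.4068, 0.0852, 0.1534]
ee_rot: [-179.9, 0.0, 91.7]
contact_force: [-0.3, -0.1, -0.8]
grip_width: -0.0002
```

```bash
python3 - <<'E'
from h import *
go(.430,.085,.154)
E
```

```text
t 46.47 tcp [0.4068 0.0852 0.1534] [-1.7988e+02  1.0000e-02  9.1650e+01] gw -0.0002 F [-0.3 -0.1 -0.8]
inc [-0.8 23.1 -0.7] [-0.002  0.    -0.001] rows 0.5553943012938787 0.017782249880063022
```

>>> arm_command:
  increments: [0,8,0,0,0,0,0,16,0,0,0,0,0,22,0,0,0,0,0,27,0,0,0,0,0,32,0,0,0,0]

```text
time_s: 46.88
tool_pos: [0.4375, 0.0865, 0.1527]
ee_rot: [-179.6, 0.1, 91.8]
contact_force: [-6.2, -1.8, 3.8]
grip_width: -0.0003
```

>>> arm_command:
  increments: [0,4,0,0,0,0,0,8,0,0,0,0,0,11,0,0,0,0,0,12,0,0,0,0,0,12,0,0,0,0]

```text
time_s: 47.3
tool_pos: [0.4494, 0.0864, 0.1523]
ee_rot: [-179.6, 0.1, 91.7]
contact_force: [-3.4, -2.2, 1.1]
grip_width: 0.0
```

```bash
python3 - <<'E'
from h import *
go(.410,.344,.154)
crop(read_camera('scene'),160,110,140,115,5,'pics/p32.png')
E
```

```text
t 47.3 tcp [0.4494 0.0864 0.1523] [-1.7963e+02  9.0000e-02  9.1740e+01] gw 0.0 F [-3.4 -2.2  1.1]
inc [258.7 -31.6  -1.9] [-0.007  0.002  0.001] rows 6.249250898347778 0.053834316875465305
```

View pics/p32.png

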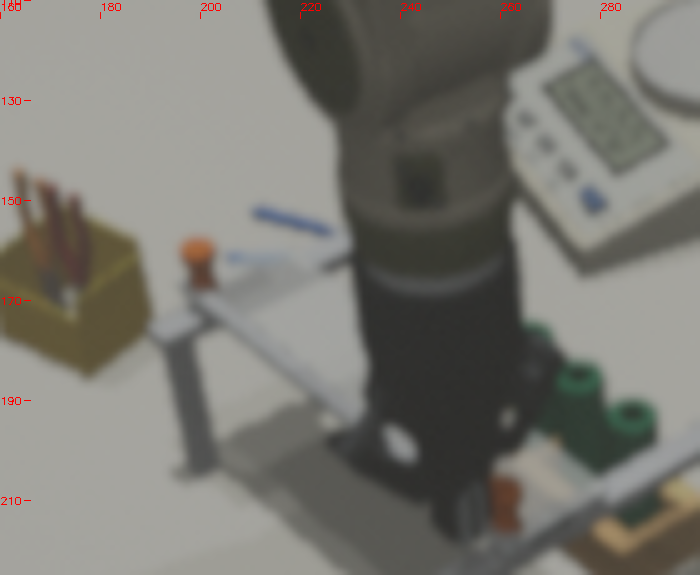

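>>> arm_command:
  increments: [0,-15,0,0,0,0,10,-30,0,0,0,0,45,-32,0,0,0,0,85,-32,0,0,0,0,125,-32,0,0,0,0]

```text
time_s: 47.77
tool_pos: [0.4151, 0.2122, 0.1535]
ee_rot: [-179.9, -0.1, 91.6]
contact_force: [1.0, 0.2, 0.8]
grip_width: -0.0002
```

>>> arm_command:
  increments: [40,0,0,0,0,0,80,0,0,0,0,0,110,0,0,0,0,0,127,0,0,0,0,0,133,0,0,0,0,0]

```text
time_s: 48.18
tool_pos: [0.4107, 0.3472, 0.1529]
ee_rot: [-179.9, -0.1, 92.0]
contact_force: [-0.3, -0.2, 0.5]
grip_width: -0.0001
```

>>> arm_command:
  increments: [0,0,0,0,0,0,0,0,0,0,0,0]

```text
time_s: 48.35
tool_pos: [0.4105, 0.3434, 0.1528]
ee_rot: [-179.8, 0.0, 91.8]
contact_force: [0.5, -0.9, 0.1]
grip_width: -0.0
```

```bash
python3 - <<'E'
from h import *
go(.452,.344,.153)
crop(read_camera('scene'),160,110,140,115,5,'pics/p33.png')
E
```

```text
t 48.35 tcp [0.4105 0.3434 0.1528] [-1.798e+02  3.000e-02  9.176e+01] gw -0.0 F [ 0.5 -0.9  0.1]
inc [-0.7 41.5 -0.3] [-0.003  0.001  0.001] rows 0.9956974486581157 0.028791484798641975
```

View pics/p33.png

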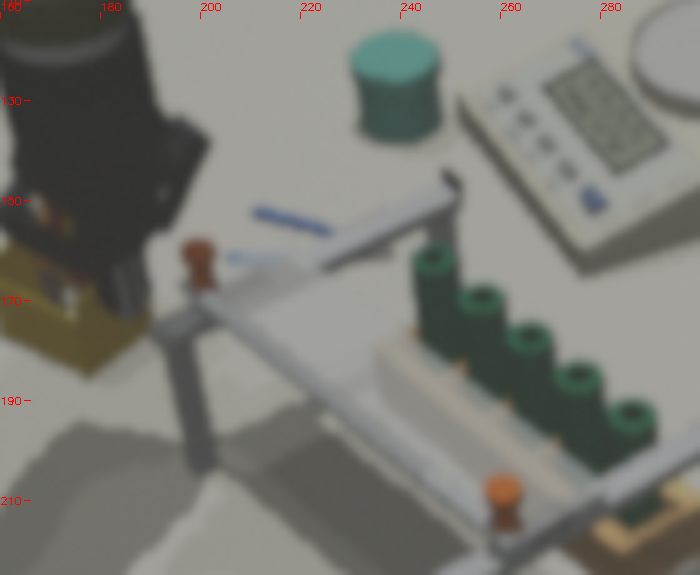

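>>> arm_command:
  increments: [0,8,0,0,0,0,0,16,0,0,0,0,0,22,0,0,0,0,0,27,0,0,0,0,0,32,0,0,0,0]

```text
time_s: 48.82
tool_pos: [0.4427, 0.3444, 0.1532]
ee_rot: [-179.7, -0.1, 91.7]
contact_force: [-4.0, 2.8, 2.8]
grip_width: -0.0002
```

>>> arm_command:
  increments: [0,4,0,0,0,0,0,7,0,0,0,0,0,9,0,0,0,0,0,9,0,0,0,0]

```text
time_s: 49.15
tool_pos: [0.4519, 0.3448, 0.1529]
ee_rot: [-179.8, 0.0, 91.7]
contact_force: [-1.4, 1.1, 0.3]
grip_width: 0.0001
```

>>> arm_command:
  increments: [0,-15,0,0,0,0,-10,-29,0,0,0,0,-45,-31,0,0,0,0,-85,-31,0,0,0,0,-125,-31,0,0,0,0]

```text
time_s: 49.57
tool_pos: [0.4245, 0.2177, 0.1532]
ee_rot: [-179.9, 0.1, 91.8]
contact_force: [0.9, -1.9, -0.1]
grip_width: 0.0
```

>>> arm_command:
  increments: [-40,0,0,0,0,0,-80,0,0,0,0,0,-110,0,0,0,0,0,-127,0,0,0,0,0,-133,0,0,0,0,0]

```text
time_s: 49.98
tool_pos: [0.4289, 0.0829, 0.1534]
ee_rot: [-179.9, 0.1, 91.5]
contact_force: [0.4, 0.8, 1.0]
grip_width: 0.0
```

>>> arm_command:
  increments: [0,0,0,0,0,0,0,0,0,0,0,0]

```text
time_s: 50.15
tool_pos: [0.4287, 0.0859, 0.1533]
ee_rot: [-179.9, 0.0, 91.7]
contact_force: [-0.2, -0.2, 0.3]
grip_width: -0.0001
```

```bash
python3 - <<'E'
from h import *
go(.470,.086,.153)
E
```

```text
t 50.15 tcp [0.4287 0.0859 0.1533] [-1.7987e+02  1.0000e-02  9.1670e+01] gw -0.0001 F [-0.2 -0.2  0.3]
inc [-1.1 41.3  0.2] [-0.002  0.    -0.   ] rows 0.9901146495062593 0.018064547946038623
```

Works well. Right to ~40 mm, then the next cycle.

>>> arm_command:
  increments: [0,8,0,0,0,0,0,16,0,0,0,0,0,22,0,0,0,0,0,27,0,0,0,0,0,32,0,0,0,0]

```text
time_s: 50.57
tool_pos: [0.4594, 0.0871, 0.1526]
ee_rot: [-179.6, 0.1, 91.8]
contact_force: [-5.8, -3.2, 4.1]
grip_width: 0.0
```

>>> arm_command:
  increments: [0,4,0,0,0,0,0,7,0,0,0,0,0,9,0,0,0,0,0,9,0,0,0,0]

```text
time_s: 50.9
tool_pos: [0.4686, 0.0871, 0.1523]
ee_rot: [-179.6, 0.1, 91.7]
contact_force: [-3.4, -2.4, 0.5]
grip_width: -0.0002
```

>>> arm_command:
  increments: [0,-15,0,0,0,0,10,-30,0,0,0,0,45,-32,0,0,0,0,85,-32,0,0,0,0,125,-32,0,0,0,0]

```text
time_s: 51.32
tool_pos: [0.4341, 0.2128, 0.1533]
ee_rot: [-179.9, -0.0, 91.6]
contact_force: [0.9, -0.2, -0.6]
grip_width: -0.0001
```

>>> arm_command:
  increments: [40,0,0,0,0,0,80,0,0,0,0,0,110,0,0,0,0,0,127,0,0,0,0,0,133,0,0,0,0,0]

```text
time_s: 51.73
tool_pos: [0.4296, 0.3479, 0.1527]
ee_rot: [-179.9, -0.1, 92.0]
contact_force: [-0.7, -0.1, -0.1]
grip_width: 0.0004
```

>>> arm_command:
  increments: [0,0,0,0,0,0,0,0,0,0,0,0]

```text
time_s: 51.9
tool_pos: [0.4295, 0.3441, 0.1527]
ee_rot: [-179.8, 0.0, 91.8]
contact_force: [-0.1, -0.5, 0.5]
grip_width: 0.0002
```

```bash
python3 - <<'E'
from h import *
go(.472,.345,.153)
crop(read_camera('scene'),160,110,140,115,5,'pics/p34.png')
E
```

```text
t 51.9 tcp [0.4295 0.3441 0.1527] [-1.798e+02  4.000e-02  9.177e+01] gw 0.0002 F [-0.1 -0.5  0.5]
inc [-0.4 42.5 -0.5] [-0.004  0.001  0.001] rows 1.0201209270755536 0.03020344623363304
```

View pics/p34.png

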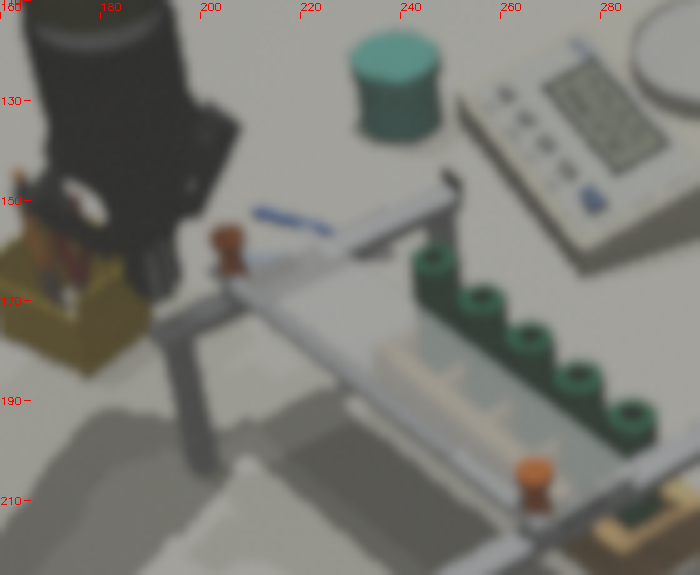

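>>> arm_command:
  increments: [0,8,0,0,0,0,0,16,0,0,0,0,0,22,0,0,0,0,0,27,0,0,0,0,0,32,0,0,0,0]

```text
time_s: 52.37
tool_pos: [0.4617, 0.3449, 0.1531]
ee_rot: [-179.7, -0.1, 91.7]
contact_force: [-4.5, 2.5, 2.0]
grip_width: -0.0002
```

>>> arm_command:
  increments: [0,4,0,0,0,0,0,8,0,0,0,0,0,10,0,0,0,0,0,10,0,0,0,0]

```text
time_s: 52.7
tool_pos: [0.472, 0.3454, 0.1528]
ee_rot: [-179.8, 0.0, 91.7]
contact_force: [-1.7, 0.2, 0.6]
grip_width: 0.0002
```

>>> arm_command:
  increments: [0,-15,0,0,0,0,-10,-29,0,0,0,0,-45,-31,0,0,0,0,-85,-31,0,0,0,0,-125,-31,0,0,0,0]

```text
time_s: 53.12
tool_pos: [0.4445, 0.2183, 0.1531]
ee_rot: [-179.9, 0.1, 91.8]
contact_force: [1.4, -0.4, -0.1]
grip_width: -0.0001
```

>>> arm_command:
  increments: [-40,0,0,0,0,0,-80,0,0,0,0,0,-110,0,0,0,0,0,-127,0,0,0,0,0,-133,0,0,0,0,0]

```text
time_s: 53.53
tool_pos: [0.449, 0.0835, 0.1533]
ee_rot: [-179.9, 0.1, 91.5]
contact_force: [0.0, -0.6, -0.7]
grip_width: 0.0
```

>>> arm_command:
  increments: [0,0,0,0,0,0,0,0,0,0,0,0]

```text
time_s: 53.7
tool_pos: [0.4487, 0.0865, 0.1532]
ee_rot: [-179.9, 0.0, 91.7]
contact_force: [0.1, -0.1, 0.0]
grip_width: -0.0003
```

```bash
python3 - <<'E'
from h import *
go(.490,.087,.153)
E
```

```text
t 53.7 tcp [0.4487 0.0865 0.1532] [-1.7987e+02  1.0000e-02  9.1670e+01] gw -0.0003 F [ 0.1 -0.1  0. ]
inc [-0.7 41.3  0.1] [-0.002  0.    -0.   ] rows 0.9901866054237255 0.018225228765423276
```

>>> arm_command:
  increments: [0,8,0,0,0,0,0,16,0,0,0,0,0,22,0,0,0,0,0,27,0,0,0,0,0,32,0,0,0,0]

```text
time_s: 54.12
tool_pos: [0.4794, 0.0877, 0.1525]
ee_rot: [-179.6, 0.1, 91.8]
contact_force: [-5.5, -3.0, 3.7]
grip_width: 0.0001
```

>>> arm_command:
  increments: [0,4,0,0,0,0,0,8,0,0,0,0,0,10,0,0,0,0,0,10,0,0,0,0]

```text
time_s: 54.45
tool_pos: [0.4897, 0.0877, 0.1522]
ee_rot: [-179.6, 0.1, 91.7]
contact_force: [-3.0, -2.3, 1.1]
grip_width: -0.0004
```

>>> arm_command:
  increments: [0,-15,0,0,0,0,10,-30,0,0,0,0,45,-32,0,0,0,0,85,-32,0,0,0,0,125,-32,0,0,0,0]

```text
time_s: 54.87
tool_pos: [0.4551, 0.2135, 0.1532]
ee_rot: [-179.9, -0.0, 91.6]
contact_force: [1.5, -0.8, 0.0]
grip_width: -0.0002
```

>>> arm_command:
  increments: [40,0,0,0,0,0,80,0,0,0,0,0,110,0,0,0,0,0,127,0,0,0,0,0,133,0,0,0,0,0]

```text
time_s: 55.28
tool_pos: [0.4505, 0.3486, 0.1526]
ee_rot: [-179.9, -0.1, 92.0]
contact_force: [0.3, 0.6, 1.2]
grip_width: 0.0004
```

>>> arm_command:
  increments: [0,0,0,0,0,0,0,0,0,0,0,0]

```text
time_s: 55.45
tool_pos: [0.4505, 0.3448, 0.1526]
ee_rot: [-179.8, 0.0, 91.8]
contact_force: [-0.9, 0.0, -0.1]
grip_width: -0.0
```

```bash
python3 - <<'E'
from h import *
go(.492,.346,.153)
crop(read_camera('scene'),160,110,140,115,5,'pics/p35.png')
E
```

```text
t 55.45 tcp [0.4505 0.3448 0.1526] [-1.798e+02  4.000e-02  9.177e+01] gw -0.0 F [-0.9  0.  -0.1]
inc [-0.  41.5 -0.5] [-0.003  0.001  0.001] rows 0.996203412149976 0.030033628876880172
```

View pics/p35.png

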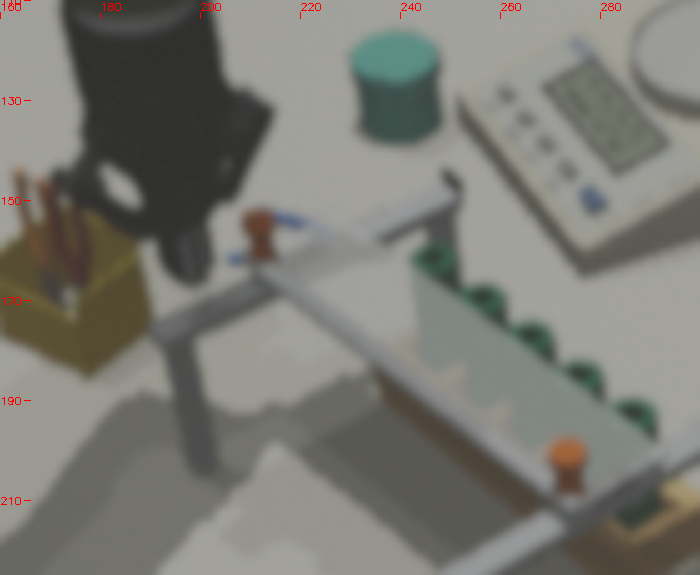

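>>> arm_command:
  increments: [0,8,0,0,0,0,0,16,0,0,0,0,0,22,0,0,0,0,0,27,0,0,0,0,0,32,0,0,0,0]

```text
time_s: 55.92
tool_pos: [0.4827, 0.3456, 0.1531]
ee_rot: [-179.8, -0.1, 91.7]
contact_force: [-4.4, 0.8, 2.4]
grip_width: -0.0002
```

>>> arm_command:
  increments: [0,4,0,0,0,0,0,8,0,0,0,0,0,10,0,0,0,0,0,10,0,0,0,0]

```text
time_s: 56.25
tool_pos: [0.4931, 0.346, 0.1527]
ee_rot: [-179.8, 0.0, 91.7]
contact_force: [-1.5, 1.1, -0.9]
grip_width: -0.0002
```

>>> arm_command:
  increments: [0,-15,0,0,0,0,-10,-29,0,0,0,0,-45,-31,0,0,0,0,-85,-31,0,0,0,0,-125,-31,0,0,0,0]

```text
time_s: 56.67
tool_pos: [0.4656, 0.2189, 0.153]
ee_rot: [-180.0, 0.1, 91.8]
contact_force: [0.6, 0.1, 0.1]
grip_width: -0.0001
```

>>> arm_command:
  increments: [-40,0,0,0,0,0,-80,0,0,0,0,0,-110,0,0,0,0,0,-127,0,0,0,0,0,-133,0,0,0,0,0]

```text
time_s: 57.08
tool_pos: [0.47, 0.084, 0.1533]
ee_rot: [-179.9, 0.1, 91.5]
contact_force: [-0.9, 0.5, 0.5]
grip_width: -0.0001
```

>>> arm_command:
  increments: [0,0,0,0,0,0,0,0,0,0,0,0]

```text
time_s: 57.25
tool_pos: [0.4697, 0.0871, 0.1531]
ee_rot: [-179.9, 0.0, 91.7]
contact_force: [0.2, 0.8, -0.6]
grip_width: -0.0002
```

```bash
python3 - <<'E'
from h import *
go(.510,.0875,.153)
E
```

```text
t 57.25 tcp [0.4697 0.0871 0.1531] [-1.7987e+02  1.0000e-02  9.1670e+01] gw -0.0002 F [ 0.2  0.8 -0.6]
inc [-0.8 40.3  0. ] [-0.002  0.    -0.001] rows 0.9670928479905877 0.018897598231922698
```

>>> arm_command:
  increments: [0,8,0,0,0,0,0,16,0,0,0,0,0,22,0,0,0,0,0,27,0,0,0,0,0,32,0,0,0,0]

```text
time_s: 57.67
tool_pos: [0.5005, 0.0884, 0.1525]
ee_rot: [-179.6, 0.1, 91.8]
contact_force: [-4.5, -3.7, 3.6]
grip_width: 0.0
```

>>> arm_command:
  increments: [0,4,0,0,0,0,0,8,0,0,0,0,0,10,0,0,0,0,0,10,0,0,0,0]

```text
time_s: 58.0
tool_pos: [0.5107, 0.0884, 0.1522]
ee_rot: [-179.7, 0.1, 91.7]
contact_force: [-3.2, -2.3, 0.9]
grip_width: 0.0001
```

>>> arm_command:
  increments: [0,-15,0,0,0,0,10,-30,0,0,0,0,45,-32,0,0,0,0,85,-32,0,0,0,0,125,-32,0,0,0,0]

```text
time_s: 58.42
tool_pos: [0.476, 0.2141, 0.1531]
ee_rot: [-179.9, -0.0, 91.6]
contact_force: [0.6, -0.0, -0.1]
grip_width: -0.0002
```

>>> arm_command:
  increments: [40,0,0,0,0,0,80,0,0,0,0,0,110,0,0,0,0,0,127,0,0,0,0,0,133,0,0,0,0,0]

```text
time_s: 58.83
tool_pos: [0.4715, 0.3493, 0.1525]
ee_rot: [-179.9, -0.1, 92.0]
contact_force: [0.5, 0.0, 0.6]
grip_width: 0.0002
```

>>> arm_command:
  increments: [0,0,0,0,0,0,0,0,0,0,0,0]

```text
time_s: 59.0
tool_pos: [0.4715, 0.3454, 0.1525]
ee_rot: [-179.8, 0.0, 91.8]
contact_force: [-0.0, -0.2, -0.8]
grip_width: -0.0
```

```bash
python3 - <<'E'
from h import *
go(.512,.346,.153)
crop(read_camera('scene'),160,110,140,115,5,'pics/p36.png')
E
```

```text
t 59.0 tcp [0.4715 0.3454 0.1525] [-1.798e+02  4.000e-02  9.177e+01] gw -0.0 F [-0.  -0.2 -0.8]
inc [-0.6 40.5 -0.6] [-0.003  0.001  0.001] rows 0.9718723017452959 0.02960951179864696
```

View pics/p36.png

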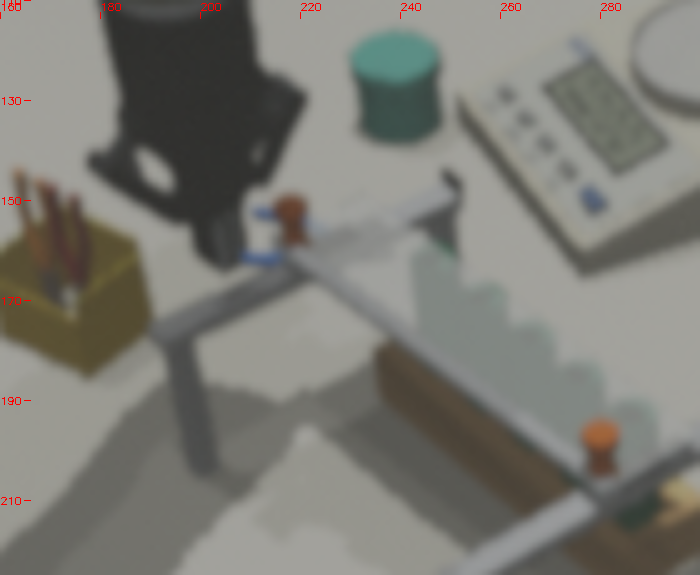

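L → ~91, R → ~101.

>>> arm_command:
  increments: [0,8,0,0,0,0,0,16,0,0,0,0,0,22,0,0,0,0,0,27,0,0,0,0,0,32,0,0,0,0]

```text
time_s: 59.47
tool_pos: [0.5037, 0.3462, 0.153]
ee_rot: [-179.7, -0.1, 91.7]
contact_force: [-3.8, 2.2, 3.0]
grip_width: 0.0003
```

>>> arm_command:
  increments: [0,4,0,0,0,0,0,8,0,0,0,0,0,10,0,0,0,0,0,10,0,0,0,0]

```text
time_s: 59.8
tool_pos: [0.514, 0.3466, 0.1526]
ee_rot: [-179.8, 0.0, 91.7]
contact_force: [-1.7, 1.1, 0.3]
grip_width: -0.0001
```

>>> arm_command:
  increments: [0,-15,0,0,0,0,-10,-29,0,0,0,0,-45,-31,0,0,0,0,-85,-31,0,0,0,0,-125,-31,0,0,0,0]

```text
time_s: 60.22
tool_pos: [0.4865, 0.2196, 0.153]
ee_rot: [-179.9, 0.1, 91.8]
contact_force: [1.3, -1.9, -0.3]
grip_width: -0.0003
```

>>> arm_command:
  increments: [-40,0,0,0,0,0,-80,0,0,0,0,0,-110,0,0,0,0,0,-127,0,0,0,0,0,-133,0,0,0,0,0]

```text
time_s: 60.63
tool_pos: [0.491, 0.0845, 0.1532]
ee_rot: [-179.9, 0.1, 91.5]
contact_force: [0.0, 0.2, 0.1]
grip_width: 0.0001
```

>>> arm_command:
  increments: [0,0,0,0,0,0,0,0,0,0,0,0]

```text
time_s: 60.8
tool_pos: [0.4907, 0.0878, 0.1531]
ee_rot: [-179.9, 0.0, 91.7]
contact_force: [0.4, -0.3, -0.5]
grip_width: 0.0002
```

```bash
python3 - <<'E'
from h import *
go(.530,.088,.153)
E
```

```text
t 60.8 tcp [0.4907 0.0878 0.1531] [-1.7987e+02  1.0000e-02  9.1670e+01] gw 0.0002 F [ 0.4 -0.3 -0.5]
inc [-0.9 39.3 -0. ] [-0.002  0.    -0.   ] rows 0.9427225762618873 0.018089176209393522
```

>>> arm_command:
  increments: [0,8,0,0,0,0,0,16,0,0,0,0,0,22,0,0,0,0,0,27,0,0,0,0,0,32,0,0,0,0]

```text
time_s: 61.22
tool_pos: [0.5214, 0.089, 0.1524]
ee_rot: [-179.6, 0.1, 91.8]
contact_force: [-5.5, -3.0, 2.8]
grip_width: 0.0002
```

>>> arm_command:
  increments: [0,4,0,0,0,0,0,7,0,0,0,0,0,9,0,0,0,0,0,9,0,0,0,0]

```text
time_s: 61.55
tool_pos: [0.5307, 0.089, 0.1521]
ee_rot: [-179.7, 0.1, 91.7]
contact_force: [-2.7, -2.6, 0.5]
grip_width: -0.0002
```

>>> arm_command:
  increments: [0,-15,0,0,0,0,10,-30,0,0,0,0,45,-32,0,0,0,0,85,-32,0,0,0,0,125,-32,0,0,0,0]

```text
time_s: 61.97
tool_pos: [0.496, 0.2147, 0.153]
ee_rot: [-179.9, -0.0, 91.6]
contact_force: [1.2, -0.0, 0.3]
grip_width: 0.0002
```

>>> arm_command:
  increments: [40,0,0,0,0,0,80,0,0,0,0,0,110,0,0,0,0,0,127,0,0,0,0,0,133,0,0,0,0,0]

```text
time_s: 62.38
tool_pos: [0.4914, 0.3499, 0.1524]
ee_rot: [-179.9, -0.1, 92.0]
contact_force: [0.3, -0.5, -0.4]
grip_width: -0.0003
```

>>> arm_command:
  increments: [0,0,0,0,0,0,0,0,0,0,0,0]

```text
time_s: 62.55
tool_pos: [0.4915, 0.3459, 0.1525]
ee_rot: [-179.8, 0.0, 91.8]
contact_force: [-0.4, -0.2, -0.3]
grip_width: -0.0003
```

```bash
python3 - <<'E'
from h import *
go(.5315,.3465,.153)
crop(read_camera('scene'),190,100,140,115,5,'pics/p37.png')
E
```

```text
t 62.55 tcp [0.4915 0.3459 0.1525] [-1.798e+02  4.000e-02  9.176e+01] gw -0.0003 F [-0.4 -0.2 -0.3]
inc [-0.6 40.  -0.7] [-0.003  0.001  0.001] rows 0.9590365657282579 0.029328294727975122
```

View pics/p37.png

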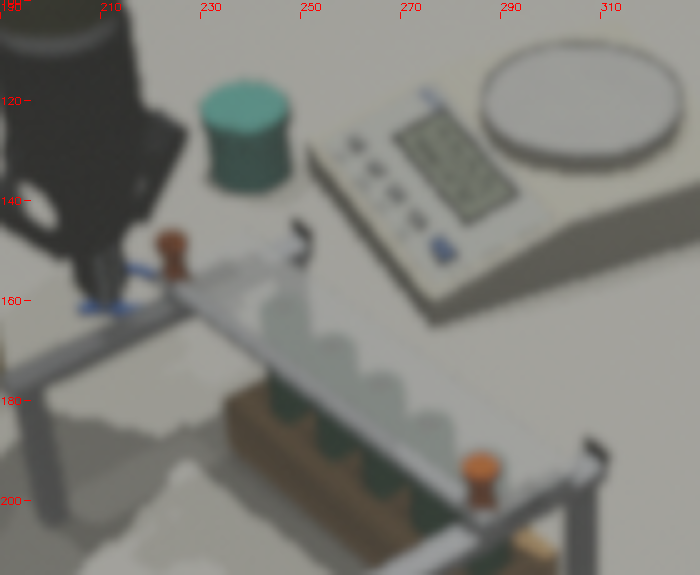

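>>> arm_command:
  increments: [0,8,0,0,0,0,0,16,0,0,0,0,0,22,0,0,0,0,0,27,0,0,0,0,0,32,0,0,0,0]

```text
time_s: 63.02
tool_pos: [0.5237, 0.3467, 0.153]
ee_rot: [-179.7, -0.1, 91.7]
contact_force: [-3.7, 1.9, 2.8]
grip_width: 0.0001
```

>>> arm_command:
  increments: [0,2,0,0,0,0,0,4,0,0,0,0,0,5.5,0,0,0,0,0,7,0,0,0,0]

```text
time_s: 63.35
tool_pos: [0.5303, 0.3473, 0.1527]
ee_rot: [-179.8, -0.0, 91.7]
contact_force: [-3.0, 1.9, 0.8]
grip_width: -0.0002
```

>>> arm_command:
  increments: [0,1,0,0,0,0,0,2,0,0,0,0,0,2,0,0,0,0]

```text
time_s: 63.6
tool_pos: [0.5319, 0.3474, 0.1527]
ee_rot: [-179.8, -0.0, 91.7]
contact_force: [-4.7, 2.2, 1.8]
grip_width: 0.0002
```

>>> arm_command:
  increments: [0,1,0,0,0,0,0,2,0,0,0,0,0,2,0,0,0,0]

```text
time_s: 63.85
tool_pos: [0.5322, 0.3474, 0.1527]
ee_rot: [-179.6, -0.0, 91.8]
contact_force: [-9.0, 1.7, 5.7]
grip_width: -0.0001
```

>>> arm_command:
  increments: [0,1,0,0,0,0,0,2,0,0,0,0,0,2,0,0,0,0]

```text
time_s: 64.1
tool_pos: [0.5325, 0.3474, 0.1528]
ee_rot: [-179.4, -0.0, 91.8]
contact_force: [-14.8, 1.9, 8.6]
grip_width: 0.0001
```

Left is at its stop. Now the right end.

>>> arm_command:
  increments: [0,-15,0,0,0,0,-10,-30,0,0,0,0,-45,-34,0,0,0,0,-85,-34,0,0,0,0,-125,-34,0,0,0,0]

```text
time_s: 64.52
tool_pos: [0.5066, 0.2202, 0.153]
ee_rot: [-180.0, 0.1, 91.8]
contact_force: [0.7, 0.3, -0.3]
grip_width: -0.0001
```

>>> arm_command:
  increments: [-40,0,0,0,0,0,-80,0,0,0,0,0,-110,0,0,0,0,0,-127,0,0,0,0,0,-133,0,0,0,0,0]

```text
time_s: 64.93
tool_pos: [0.5111, 0.085, 0.1531]
ee_rot: [-179.9, 0.1, 91.5]
contact_force: [-0.4, 0.2, -0.3]
grip_width: 0.0001
```

>>> arm_command:
  increments: [0,0,0,0,0,0,0,0,0,0,0,0]

```text
time_s: 65.1
tool_pos: [0.5107, 0.0884, 0.153]
ee_rot: [-179.9, 0.0, 91.7]
contact_force: [0.1, 0.4, 0.4]
grip_width: -0.0002
```

```bash
python3 - <<'E'
from h import *
go(.540,.088,.153)
E
```

```text
t 65.1 tcp [0.5107 0.0884 0.153 ] [-1.7987e+02  1.0000e-02  9.1670e+01] gw -0.0002 F [0.1 0.4 0.4]
inc [-1.2 29.2 -0.1] [-0.002  0.    -0.   ] rows 0.7019916906270828 0.018170913529132717
```

>>> arm_command:
  increments: [0,7,0,0,0,0,0,14,0,0,0,0,0,20,0,0,0,0,0,24,0,0,0,0,0,27,0,0,0,0]

```text
time_s: 65.52
tool_pos: [0.5368, 0.0897, 0.1525]
ee_rot: [-179.7, 0.0, 91.8]
contact_force: [-4.7, -1.2, 3.9]
grip_width: 0.0003
```

>>> arm_command:
  increments: [0,1,0,0,0,0,0,2,0,0,0,0,0,3,0,0,0,0,0,3,0,0,0,0]

```text
time_s: 65.85
tool_pos: [0.5398, 0.0894, 0.1526]
ee_rot: [-179.8, 0.0, 91.7]
contact_force: [-3.5, -1.5, 2.9]
grip_width: 0.0003
```

>>> arm_command:
  increments: [0,1,0,0,0,0,0,2,0,0,0,0,0,2,0,0,0,0]

```text
time_s: 66.1
tool_pos: [0.5404, 0.0893, 0.1525]
ee_rot: [-179.6, 0.0, 91.7]
contact_force: [-7.3, 0.2, 6.2]
grip_width: -0.0003
```

>>> arm_command:
  increments: [0,1,0,0,0,0,0,2,0,0,0,0,0,2,0,0,0,0]

```text
time_s: 66.35
tool_pos: [0.5407, 0.0894, 0.1525]
ee_rot: [-179.4, 0.0, 91.7]
contact_force: [-13.1, -2.4, 9.8]
grip_width: 0.0001
```

>>> arm_command:
  increments: [0,1,0,0,0,0,0,2,0,0,0,0,0,2,0,0,0,0]

```text
time_s: 66.6
tool_pos: [0.5409, 0.0894, 0.1525]
ee_rot: [-179.3, 0.0, 91.7]
contact_force: [-18.7, -2.9, 13.7]
grip_width: 0.0001
```

>>> arm_command:
  increments: [0,-10,0,0,0,0,0,-25,0,0,0,0,0,-40,0,0,0,0,0,-50,0,0,0,0,0,-50,0,0,0,0]

```text
time_s: 67.02
tool_pos: [0.495, 0.0883, 0.153]
ee_rot: [-179.8, -0.0, 91.7]
contact_force: [-0.7, -0.5, -0.3]
grip_width: 0.0002
```

>>> arm_command:
  increments: [0,-10,-20,0,0,0,0,-30,-50,0,0,0,0,-50,-80,0,0,0,0,-55,-95,0,0,0,0,-55,-100,0,0,0]

```text
time_s: 67.43
tool_pos: [0.4431, 0.0866, 0.2565]
ee_rot: [179.8, -0.0, 91.7]
contact_force: [0.4, 0.7, -0.1]
grip_width: 0.0002
```

```bash
python3 - <<'E'
from h import *
b=read_camera('scene');a=read_camera('top')
crop(b,190,110,140,115,5,'pics/p38.png');cv2.imwrite('pics/p38f.png',b[:,:,::-1]);cv2.imwrite('pics/p38t.png',a[:,:,::-1])
E
```

```text
(no output)
```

View pics/p38.png

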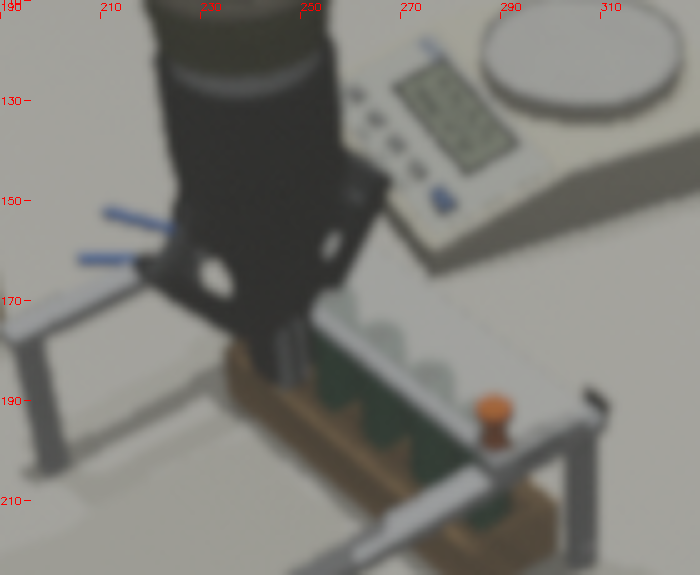

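View pics/p38f.png

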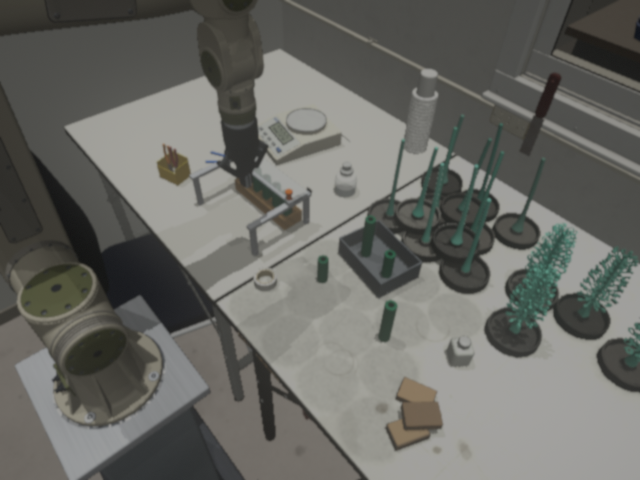

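View pics/p38t.png

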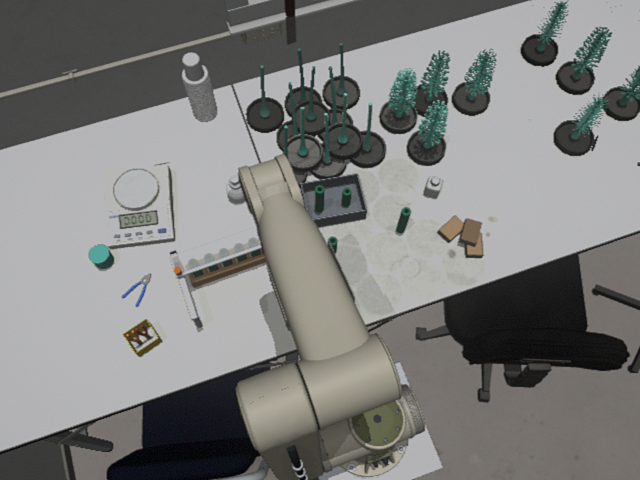

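>>> arm_command:
  increments: [-35,0,-5,0,0,0,-75,0,-10,0,0,0,-115,0,-10,0,0,0,-150,0,-10,0,0,0,-170,0,-10,0,0,0]

```text
time_s: 67.95
tool_pos: [0.4475, -0.0869, 0.2612]
ee_rot: [-179.8, 0.0, 91.6]
contact_force: [1.5, 0.0, -0.7]
grip_width: 0.0004
```

```bash
python3 - <<'E'
from h import *
b=read_camera('scene');a=read_camera('top')
crop(b,180,120,140,115,5,'pics/p39.png');crop(a,160,215,140,100,5,'pics/p39t.png')
for X in((.4439,.3440),(.4523,.0847)):
    Y=np.array([X[0]+.11,X[1]+.0033,.156]);print(proj('scene',Y),proj('top',Y))
E
```

```text
[228.83991362 145.61079639] [177.61802091 269.84541813]
[288.29162511 191.68646035] [268.00060547 238.05399646]
```

View pics/p39.png

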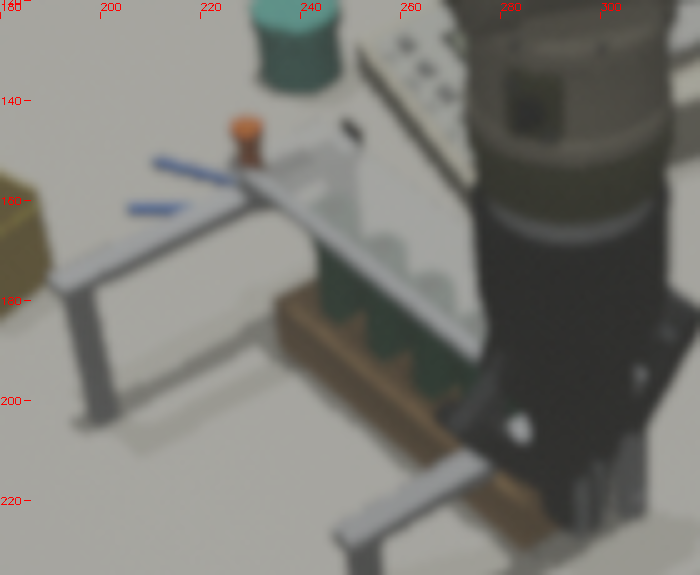

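View pics/p39t.png

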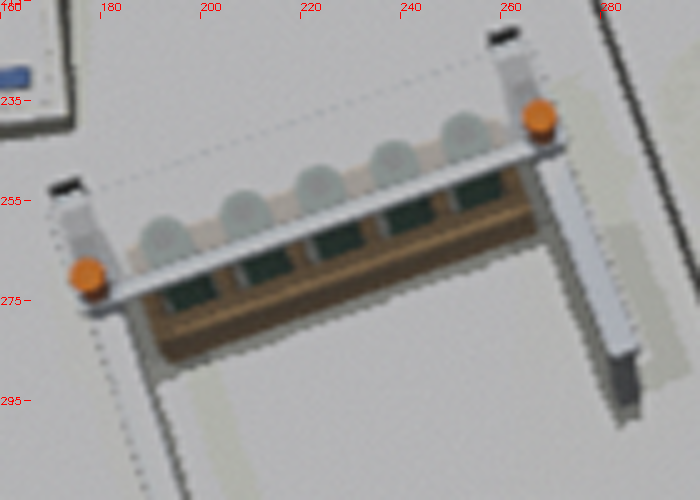

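>>> arm_command:
  increments: [0,0,0,0,0,0,0,0,0,0,0,0,0,0,0,0,0,0,0,0,0,0,0,0,0,0,0,0,0,0]

```text
time_s: 68.47
tool_pos: [0.4468, -0.0826, 0.263]
ee_rot: [-179.8, -0.0, 91.8]
contact_force: [-0.7, 0.5, 0.5]
grip_width: -0.0001
```

```bash
python3 -c "
from workcell import r
print(r.finish_job())"
```

```text
the job is handed in; nothing more can be done
None
```

The rack is made up and the job is handed in at about 68 s, but `r.finish_job()` reports no verdict, so the result is not confirmed. The wrong-size long and short sticks are standing in the return tray. The four 105 mm sticks from the bench are in the free cells, so all five cells now hold 105 mm sticks. I slid the cover home with 12 alternating pushes on the knobs. By dead reckoning its two ends were never more than about 12 mm apart, roughly 0.05 rad.

**Last checks:**
- **Cover home:** the top camera shows both knobs within about half a pixel of their predicted home positions. At each stop the push force rose to 15–19 N.
- **Rack:** the top camera shows a stick in every cell.
- **Tray and bench:** both pictures show the two wrong sticks upright in the tray. The other bench sticks, tape and bottle look as they did at the start. I did not see the tray get knocked.

**Two things that went less than cleanly:**
- On my first approach to the short stick I lowered the gripper to where its body came close to the tall stick beside it. I backed out before gripping; the force reading stayed under about 2 N and the stick had not moved.
- The stick for the fourth cell rubbed its wall at about 4 N before I re-centred it, then seated normally.

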